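# Load the spectrometer's feed track against its flip stop

### The job

Load the spectrometer: press the red mushroom stop fully down, then flip the orange stop flag down flat across the feed track, and after that put every sample carrier on the bench into the track, rib along the track, and push them up into one closed row hard against the flag; also, before or after the carriers, seat the brass reference block flat in the pocket of the blue stage. Only when all of this is in place, twist the red mushroom clockwise as far as it goes to reset it, and leave the glass beaker and the amber jar standing.

Things in the scene. Friction and masses are not known exactly. Their poses are not given: they have to be found in the camera images.
- track: Fixed feed track, lane along its y. Origin: lane centre at bench level. Lane floor 6 mm above the bench, plate 84 mm wide, y -195 to +155 mm. Two steel guide walls 58 mm apart inside, 6 mm thick, tops 18 mm above the bench, y -190 to +100. Carriers have 3 mm to spare each side. Entry end (-y) open. Blue hinge bracket, 36 mm high, at x -52 to -40, y 108 to 136.
- stop_face (a point): Point on the lane's centre line and floor, in the plane of the lowered flag's face that the carriers bear on (track y = +116 mm). Axes as the track's: +y is the way carriers are pushed. Against the flag, the first carrier's origin is at y = -30 mm, the next at -90, -150, -210 mm.
- flag (a joint): Orange stop flag's angle, rad: 0 upright, -0.3 leaning away from the lane, 1.571 flat across it (limit), pointing to track +x, 14 to 30 mm above the bench. Bar 16 mm x 12 mm (12 along the lane), 6 to 86 mm from the hinge. Hinge axis along track +y, at track x -46, y +122, 22 mm above the bench. Friction 0.04 N m: stays where left. Pushes along the lane do not turn it.
- flag_tip (a point): Free end of the orange flag, on its middle line, 86 mm from the hinge axis.
- stage: Fixed light-blue reference stage block 110 (x) x 130 (y) x 20 mm high with a rectangular pocket in its middle, 55 (x) x 79 mm (y) and 12 mm deep, edges bevelled 2 mm, that takes the reference block with 1.5 mm to spare on each side. Origin: centre of the underside.
- pocket (a point): Centre of the pocket's floor, 8 mm above the bench; axes as the stage's.
- ref_block: Brass reference block 52 (x) x 76 (y) x 18 mm high with a dark steel grip rib on top, 14 mm thick (x) x 50 mm long (y) x 24 mm high (42 mm in all). About 250 g. Loose. Origin: centre of the underside; z up. It goes into the pocket either way round.
- stop_top (a point): Centre of the red mushroom head's top face, 106 mm above the bench when not pressed. The head is round, 46 mm across, 24 mm thick, with a white line on top. It stands on a fixed yellow box 90 x 110 x 60 mm with a black collar to 64 mm; 18 mm gap between collar and head (10 mm when pressed).
- stop_press (a joint): How far the mushroom head is pressed down, m: 0 up, 0.008 fully down (limit). Spring: about 2.4 N to start, 5.6 N fully down; it springs back up when let go.
- stop_twist (a joint): Clockwise turn (seen from above) of the mushroom head, rad: 0 to 1.3 (limit). About 0.04 N m of friction; stays where it is left. It can be turned without pressing.
- carrier1: Sample carrier: white flat block 52 (its x) x 60 (its y) x 20 mm high with two amber windows, and on top, centred, a teal grip rib 14 mm thick (x) x 42 mm long (y) x 22 mm high, so 42 mm high in all. About 120 g. Loose. Origin: centre of the underside; z up. It is the same either way round. May be absent at the start (two to four are present).
- carrier2: Sample carrier: white flat block 52 (its x) x 60 (its y) x 20 mm high with two amber windows, and on top, centred, a teal grip rib 14 mm thick (x) x 42 mm long (y) x 22 mm high, so 42 mm high in all. About 120 g. Loose. Origin: centre of the underside; z up. It is the same either way round. May be absent at the start (two to four are present).
- carrier3: Sample carrier: white flat block 52 (its x) x 60 (its y) x 20 mm high with two amber windows, and on top, centred, a teal grip rib 14 mm thick (x) x 42 mm long (y) x 22 mm high, so 42 mm high in all. About 120 g. Loose. Origin: centre of the underside; z up. It is the same either way round. May be absent at the start (two to four are present).
- carrier4: Sample carrier: white flat block 52 (its x) x 60 (its y) x 20 mm high with two amber windows, and on top, centred, a teal grip rib 14 mm thick (x) x 42 mm long (y) x 22 mm high, so 42 mm high in all. About 120 g. Loose. Origin: centre of the underside; z up. It is the same either way round. May be absent at the start (two to four are present).
- beaker: Bystander: glass beaker, 72 mm across, 90 mm high, on the bench at one side. Origin: centre of the underside, z up.
- jar: Bystander: amber jar, 60 mm across, 80 mm high, on the bench at one side. Origin: centre of the underside, z up.
Mind the look-alikes: they are no part of the job. Several things have the shape of the ref_block; the one meant has the colours described above. Leave any pink or purple look-alike of the carrier1 alone.

How it is judged:
By the outcome, as a careful person would: the job done as asked, in the order asked, and still so for the second after the job is handed in, with the robot touching nothing.
Of carrier1, carrier2, carrier3, carrier4 only 2 to 4 are there at a start; the rules pass over those that are not, and their reading is None.
At some moment in a run one of carrier1, carrier2, carrier3, carrier4, ref_block may be knocked a few centimetres aside while the robot is not near it.
It also fails if it takes over 210 s, if anything falls off the work surface, if the arm or the gripper's body presses on something with over 40 N, if the wrist force passes 120 N, or if a joint passes its speed limit or range.

### The arm

A 6-joint arm with a two-finger parallel gripper is mounted at the origin on the work surface. World frame = base frame: x ahead of the robot, y to its left, z up, the work surface at z = 0. Lengths are in m, angles in rad, forces in N, time in s.
With the tool pointing down it reaches from about 0.225 to 0.875 m from the base axis. Payload 3.4 kg.
Tool frame: the origin (TCP) lies on the centre line of the jaws, within the pads' length; the fingertips stand 22 mm ahead of it and the grasp point (between the pads) lies 3 mm ahead of it; z points along the fingers, y is the line along which they close (so a half turn about z gives the same grasp; the last joint's range is limited). The gripper opens to 85 mm and grips with 20 to 120 N. Pads are 22 mm wide; open, the fingers measure 114 mm over their backs; the gripper's body (76 mm by 85 mm) begins 54 mm behind the grasp point. The pads swing forward as they close: fully open they stand 13 mm farther back than shut.
Start: joints at [1.038, 0.276, 1.505, -0, 1.361, -0.121], TCP at [0.23, 0.527, 0.23] pointing down, gripper open.
Joint ranges: [-2.89, 2.89], [-0.75, 2.08], [0.22, 2.7], [-1.18, 4.32], [0.11, 2.71], [-2.7, 2.7]. Speed limits (rad/s): [2.57, 2.57, 3.14, 3.14, 3.14, 3.14].

### API

Orientations are given as a unit quaternion [w, x, y, z].
In Python, from rig import readout, optics, ticket gives the robot as it stands. The module is installed in compiled form; this text tells all that it offers.
- The arm moves only by the shell command python3 -m handwheel 'ROWS' [OPENING] [FORCE]. ROWS is rows parted by semicolons, their numbers by spaces, 1 to 5 of them, each of 4 numbers: dx, dy, dz in m, then a turn about the tool's z in rad; each row shifts and turns the commanded pose from where the row before left it, along the tool's axes as they then stand; what a row does not reach is not made up. A row lasts 1/12 s, in which the tool goes at most 0.0417 m and 0.125 rad, less where a joint would pass 70% of its speed; a pose out of reach is approached as far as the arm can. OPENING is the finger opening in m, set as the command begins (- or left out keeps the last). The fingers move at their own pace and stop on an object; FORCE is the grip in N (left out, the last holds). Time passes only in rows, so rows that do not move let the fingers close. It prints the time, the measured TCP pose, the force, the opening and the grip force at its end.
- readout.get_state(): the state, without advancing time (a new reading comes with each control period).
- optics.get_image(name): name is "scene" or "top"; returns a dict with "img" (420x560x3 uint8, red, green, blue), "camera_matrix" (3x3 intrinsics, pixels), "T" (4x4, takes a point from camera to world coordinates). Camera axes: x right, y down, z forward; pixel columns grow to the right and rows downward; lengths in m; the calibration is good to about 2 mm. A picture is of the moment at which its call begins. There is no depth.
- ticket.sign_off(): hands the job in; it is judged then, once.
The state is a dict: "clock": time; "qpos": joint angles; "qd": joint speeds; "effort": joint torques, N m; "position": TCP position; "ee_rot": TCP orientation; "contact_force": force on the tool from outside, world axes, zero at the start; "moment": the same for the moment, N m; "width": finger opening in m; "gripper_force": force on a finger pad.
Only numpy, scipy, OpenCV 4.12 (cv2) and the standard library are available. Lean on these libraries where they do the work, as an engineer would, in place of code of your own. Each camera call takes 0.05 s, during which the arm holds its last target. There are 200 camera calls.

## Working session

There is one attempt and no reset: what is moved stays moved. The work goes in short steps, Python scripts to look and compute and a shell command to move; the robot and the scene stay as the last step left them, time stands still between calls to the robot, and variables do not carry over. Pictures are saved under pics/ and viewed, at most 14 in all, crops included, and the job is handed in when it is done.

```bash
mkdir -p pics; cat > h.py <<'E'
import numpy as np, cv2
from rig import readout, optics
def snap(n,save=None):
    d=optics.get_image(n); im=np.ascontiguousarray(d["img"][:,:,::-1])
    if save: cv2.imwrite("pics/"+save,im)
    return im,np.array(d["camera_matrix"]),np.array(d["T"])
def ray(K,T,uv,z):
    d=T[:3,:3]@np.linalg.solve(K,[uv[0],uv[1],1.]); o=T[:3,3]
    return o+d*(z-o[2])/d[2]
def proj(K,T,p):
    c=T[:3,:3].T@(np.array(p)-T[:3,3]); q=K@c; return q[:2]/q[2]
E
python3 - <<'E'
from h import *
for n in("top","scene"):
    im,K,T=snap(n,n+"0.png"); print(n,K.round(1).tolist(),T.round(3).tolist())
print(readout.get_state())
E
```

```text
top [[493.4, 0.0, 279.5], [0.0, 493.4, 208.6], [0.0, 0.0, 1.0]] [[-0.023, -0.988, 0.15, 0.298], [-1.0, 0.024, 0.006, -0.012], [-0.01, -0.15, -0.989, 1.445], [0.0, 0.0, 0.0, 1.0]]
scene [[459.2, 0.0, 280.9], [0.0, 459.2, 209.3], [0.0, 0.0, 1.0]] [[0.039, 0.643, -0.765, 1.31], [0.999, -0.01, 0.042, -0.033], [0.02, -0.766, -0.643, 0.793], [0.0, 0.0, 0.0, 1.0]]
{'clock': 0.1, 'qpos': array([ 1.03799684e+00,  2.76526982e-01,  1.50596953e+00,  1.00902400e-05,
        1.36071876e+00, -1.21004591e-01]), 'qd': array([-2.36846826e-03, -2.03876105e-03, -2.62710128e-03, -7.09858843e-04,
        1.56570608e-05, -1.68790297e-03]), 'effort': array([ 1.66685462e-03, -4.17700052e+01, -2.46403974e+01, -1.32833343e-04,
        5.73242680e-03, -2.49722768e-05]), 'position': array([0.22991534, 0.5265316 , 0.22964369]), 'ee_rot': array([-2.65191322e-04,  2.04446702e-01,  9.78877361e-01, -7.66757086e-04]), 'contact_force': array([-0.06321375,  0.22140473, -0.02745581]), 'moment': array([ 0.04566416, -0.03240277,  0.00581069]), 'gripper_force': 0.0, 'width': 0.08552711505575852}
```

View pics/top0.png

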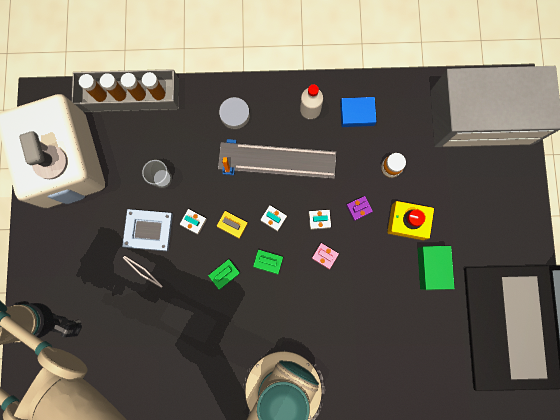

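View pics/scene0.png

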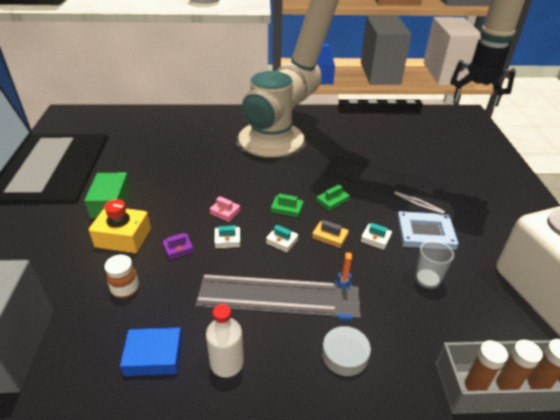

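Top view: white carriers with teal ribs at (193,221), (273,218), (319,219). The purple (360,207) and pink (325,256) ones are look-alikes. Candidates for ref_block are the brass/yellow one at (232,224) with a dark rib, and the green ones at (268,262) and (223,273). The brass one fits. The stage is at (148,230), the mushroom at (415,217), the track from (222,158) to (335,163) with the flag at its left end, the beaker at (157,173) and the jar at (394,164).

```bash
cat >> h.py <<'E'
def masks(im):
    h=cv2.cvtColor(im,cv2.COLOR_BGR2HSV)
    R=lambda a,b:cv2.inRange(h,np.array(a),np.array(b))
    return dict(white=R((0,0,190),(180,40,255)),teal=R((80,120,60),(98,255,255)),yellow=R((18,110,120),(32,255,255)),
      red=R((0,180,120),(4,255,255))|R((176,180,120),(180,255,255)),orange=R((5,190,120),(15,255,255)),
      lblue=R((100,15,140),(118,90,255)),blue=R((100,150,60),(115,255,255)),grey=R((0,0,60),(180,40,175)))
def blobs(m,lo,hi):
    c,_=cv2.findContours(m,cv2.RETR_EXTERNAL,cv2.CHAIN_APPROX_NONE)
    return [x for x in c if lo<=cv2.contourArea(x)<=hi]
E
python3 - <<'E'
from h import *
im=cv2.imread("pics/top0.png"); d=optics.get_image("top");K=np.array(d["camera_matrix"]);T=np.array(d["T"])
M=masks(im)
zs=dict(white=.02,teal=.042,yellow=.018,red=.106,orange=.1,lblue=.02,blue=.036,grey=.018)
for k,m in M.items():
    for c in blobs(m,12,9000):
        w=np.array([ray(K,T,p,zs[k])[:2] for p in c[:,0,:]])
        (cx,cy),(a,b),ang=cv2.minAreaRect((w*1000).astype(np.float32))
        x,y=c[:,0].mean(0)
        if 0.1<cx/1000<.75: print(k,(int(x),int(y)),cv2.contourArea(c),"w",round(cx),round(cy),"size",round(a),round(b),"ang",round(ang,1))
cv2.imwrite("pics/c1.png",cv2.resize(im[130:290,110:450],None,fx=2.35,fy=2.35,interpolation=cv2.INTER_CUBIC))
E
```

```text
white (319, 218) 156.5 w 482 -119 size 51 59 ang 3.0
white (192, 220) 323.0 w 484 252 size 59 51 ang 62.2
white (145, 230) 1561.5 w 463 385 size 130 110 ang 83.7
white (554, 212) 26.5 w 488 -801 size 21 18 ang 88.6
white (273, 216) 186.0 w 489 16 size 59 51 ang 56.3
white (285, 169) 23.0 w 630 -22 size 279 4 ang 83.8
white (557, 167) 36.5 w 615 -822 size 12 48 ang 83.9
white (552, 180) 172.0 w 577 -802 size 149 22 ang 0.4
white (396, 161) 233.5 w 647 -352 size 52 52 ang 41.9
white (286, 149) 15.5 w 693 -28 size 284 4 ang 84.0
white (34, 152) 5996.5 w 716 734 size 273 249 ang 17.3
teal (320, 218) 60.0 w 481 -119 size 15 41 ang 3.9
teal (191, 220) 54.5 w 484 251 size 43 13 ang 62.2
teal (272, 216) 58.5 w 488 16 size 42 14 ang 56.4
yellow (231, 224) 432.0 w 472 137 size 77 53 ang 61.0
yellow (406, 219) 1280.0 w 471 -384 size 122 100 ang 77.9
red (416, 217) 183.5 w 467 -377 size 41 41 ang 88.6
orange (226, 166) 30.5 w 626 142 size 29 12 ang 17.6
orange (389, 168) 20.0 w 610 -314 size 53 25 ang 44.0
lblue (146, 229) 1609.0 w 463 385 size 130 111 ang 83.9
lblue (58, 193) 38.0 w 575 648 siz
[... 807 characters left out ...]
414 282 size 28 31 ang 54.3
grey (145, 229) 402.0 w 461 385 size 79 52 ang 84.1
grey (230, 223) 57.0 w 475 140 size 49 12 ang 62.1
grey (303, 216) 16.5 w 491 -72 size 21 19 ang 70.0
grey (204, 211) 25.0 w 511 217 size 31 23 ang 22.7
grey (166, 198) 83.0 w 547 328 size 115 57 ang 88.6
grey (65, 196) 200.5 w 565 621 size 94 45 ang 70.3
grey (193, 192) 32.0 w 566 255 size 64 50 ang 75.2
grey (239, 229) 944.5 w 478 98 size 198 259 ang 58.5
grey (221, 193) 269.0 w 572 153 size 70 149 ang 25.6
grey (155, 172) 606.0 w 626 361 size 96 76 ang 28.7
grey (415, 167) 13.5 w 634 -408 size 32 58 ang 86.2
grey (356, 143) 39.5 w 705 -241 size 99 42 ang 50.8
grey (31, 146) 479.5 w 717 735 size 102 55 ang 16.5
```

View pics/c1.png

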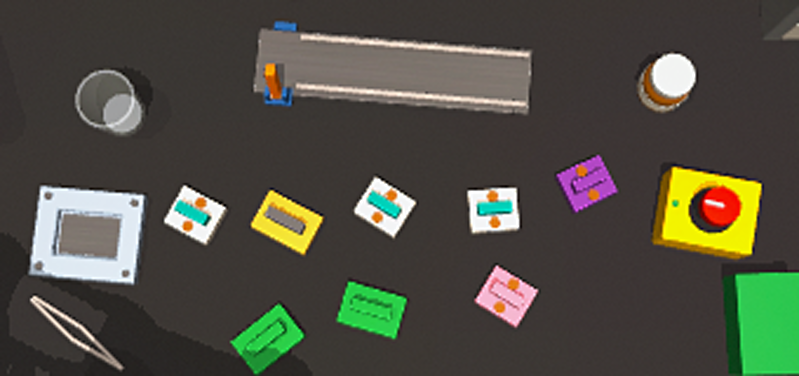

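The crop confirms it: the ref_block is the brass block with the dark rib at (232,224) in the full image, and the green ones are look-alikes. The sizes fitted from the masks agree with the spec (52x60, 52x76, 110x130). Next come the track frame, the flag and the moves to the mushroom.

```bash
cat > d.py <<'E'
import sys; from h import *
def delta(x,y,z,psi=None,inc=None):
    s=readout.get_state(); p=np.array(s["position"])*1000; w,a,b,c=s["ee_rot"]
    R=np.array([[1-2*(b*b+c*c),2*(a*b-w*c),2*(a*c+w*b)],[2*(a*b+w*c),1-2*(a*a+c*c),2*(b*c-w*a)],[2*(a*c-w*b),2*(b*c+w*a),1-2*(a*a+b*b)]])
    cur=np.degrees(np.arctan2(R[1,1],R[0,1])); d=R.T@(np.array([x,y,z])-p)
    turn=0 if psi is None else -(((psi-cur)+90)%180-90)
    a2=np.radians(turn); c2,s2=np.cos(a2),np.sin(a2); d2=[c2*d[0]+s2*d[1],-s2*d[0]+c2*d[1],d[2]]
    print("pos",p.round(1),"psi",round(cur,1),"q6",round(s["qpos"][5],2),"delta mm",d.round(1),"turn",round(np.radians(turn),3),"after-turn delta",np.round(d2,1),"n",round(np.linalg.norm(d)/41.7,1),"F",np.round(s["contact_force"],1),"w",round(s["width"]*1000,1))
if __name__=="__main__": delta(*map(float,sys.argv[1:]))
E
python3 d.py 467 -377 180 0
python3 - <<'E'
from h import *
im=cv2.imread("pics/top0.png"); d=optics.get_image("top");K=np.array(d["camera_matrix"]);T=np.array(d["T"])
for p in [(219.5,156),(336,165)]: print(ray(K,T,p,.006).round(3))
d=optics.get_image("scene");Ks=np.array(d["camera_matrix"]);Ts=np.array(d["T"])
ims=cv2.imread("pics/scene0.png")
for n,i,K_,T_ in(("top",im,K,T),("sc",ims,Ks,Ts)):
    for c in blobs(masks(i)["orange"],8,200): print(n,c[:,0].min(0),c[:,0].max(0), cv2.minAreaRect(c))
cv2.imwrite("pics/c2.png",np.hstack([cv2.resize(im[130:185,205:255],(400,440)),cv2.resize(ims[240:325,310:390],(400,440))]))
E
```

```text
pos [229.9 526.6 229.8] psi 66.4 q6 -0.12 delta mm [-578.9 -733.1   50.6] turn 1.159 after-turn delta [-903.5  237.1   50.6] n 22.4 F [-0.8 -0.5 -0.2] w 85.9
[0.68  0.173 0.006]
[ 0.644 -0.175  0.006]
top [320 259] [324 262] ((322.0, 260.5), (3.0, 4.0), 90.0)
top [223 161] [229 171] ((226.4000244140625, 166.1999969482422), (10.11928653717041, 4.427187919616699), 71.56504821777344)
top [384 158] [400 173] ((390.0082092285156, 167.721923828125), (19.10497283935547, 8.793521881103516), 42.87890625)
sc [343 256] [350 277] ((346.2599792480469, 266.67999267578125), (5.232590675354004, 21.07178497314453), 8.130102157592773)
```

View pics/c2.png

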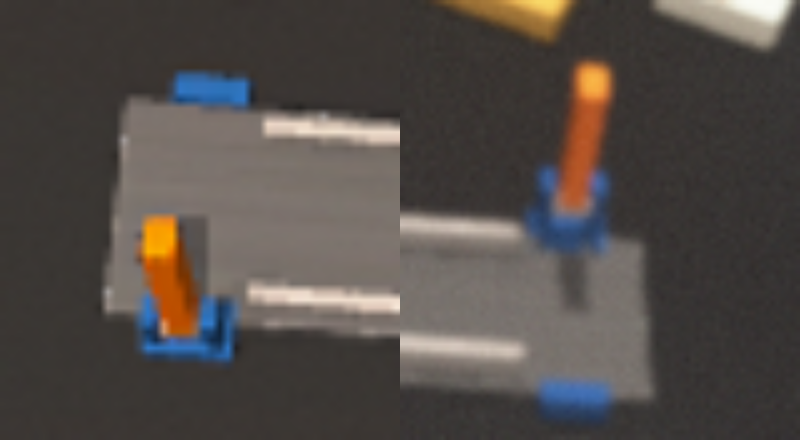

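The flag is upright, with its tip at crop pixel (160,235), and the track origin is about (0.665, 0.019) with a yaw of -6°. Moving to the mushroom with the gripper closed.

```bash
H="python3 -m handwheel"
python3 -m handwheel '-.0252 -.0319 0 0;-.0252 -.0319 0 0;-.0252 -.0319 0 0;-.0252 -.0319 0 0;-.0252 -.0319 0 0' 0 40
python3 -m handwheel '-.0252 -.0319 0 0;-.0252 -.0319 0 0;-.0252 -.0319 0 0;-.0252 -.0319 0 0;-.0252 -.0319 0 0'
python3 -m handwheel '-.0252 -.0319 0 0;-.0252 -.0319 0 0;-.0252 -.0319 0 0;-.0252 -.0319 0 0;-.0252 -.0319 0 0'
python3 -m handwheel '-.0252 -.0319 0 0;-.0252 -.0319 0 0;-.0252 -.0319 0 0;-.0252 -.0319 0 0;-.0252 -.0319 0 0'
python3 -m handwheel '-.0252 -.0319 0 0;-.0252 -.0319 0 0;-.0252 -.0319 0 0;0 0 0 .12;0 0 0 .12'
python3 -m handwheel '0 0 0 .12;0 0 0 .12;0 0 0 .12;0 0 0 .12;0 0 0 .12'
python3 -m handwheel '0 0 0 .12;0 0 0 .12;0 0 0 .08;0 0 0 0;0 0 0 0'
python3 d.py 467 -377 135 0
```

```text
clock: 0.67
position: [0.2817, 0.3286, 0.2303]
ee_rot: [0.0, 0.204, 0.979, -0.0]
contact_force: [0.7, 0.3, 1.0]
width: 0.0254
gripper_force: 0.0
clock: 1.08
position: [0.3333, 0.132, 0.2306]
ee_rot: [0.001, 0.204, 0.979, 0.0]
contact_force: [1.1, 0.9, 0.0]
width: -0.0001
gripper_force: 0.0
clock: 1.5
position: [0.385, -0.0649, 0.2307]
ee_rot: [0.001, 0.205, 0.979, 0.0]
contact_force: [0.8, 0.3, 0.7]
width: 0.0002
gripper_force: 0.0
clock: 1.92
position: [0.4366, -0.2616, 0.2303]
ee_rot: [0.0, 0.205, 0.979, 0.0]
contact_force: [0.2, -0.1, -0.4]
width: -0.0
gripper_force: 0.0
clock: 2.33
position: [0.4678, -0.3801, 0.2291]
ee_rot: [-0.0, 0.324, 0.946, 0.0]
contact_force: [0.6, 0.7, -0.2]
width: -0.0002
gripper_force: 0.0
clock: 2.75
position: [0.4676, -0.3774, 0.2301]
ee_rot: [-0.0, 0.588, 0.809, 0.0]
contact_force: [0.1, -0.1, 0.0]
width: 0.0003
gripper_force: 0.0
clock: 3.17
position: [0.4676, -0.3773, 0.2302]
ee_rot: [-0.0, 0.707, 0.708, 0.0]
contact_force: [-0.7, 0.5, 0.8]
width: 0.0002
gripper_force: 0.0
pos [ 467.6 -377.3  230.2] psi 0.1 q6 -0.8 delta mm [ 0.3 -0.6 95.2] turn 0.001 after-turn delta [ 0.3 -0.6 95.2] n 2.3 F [-0.7  0.5  0.8] w 0.2
```

```bash
python3 -m handwheel '0 0 .04 0;0 0 .04 0;0 0 .016 0;0 0 .005 0;0 0 .005 0'
python3 -m handwheel '0 0 .003 0;0 0 .002 0;0 0 0 0;0 0 0 0'
```

```text
clock: 3.58
position: [0.4676, -0.3773, 0.1237]
ee_rot: [-0.001, 0.707, 0.707, 0.0]
contact_force: [0.6, 0.0, 0.3]
width: -0.0001
gripper_force: 0.0
clock: 3.92
position: [0.4682, -0.378, 0.1206]
ee_rot: [0.001, 0.707, 0.707, 0.0]
contact_force: [0.1, -0.5, -0.0]
width: -0.0001
gripper_force: 0.0
```

```bash
python3 -m handwheel '0 0 .002 0;0 0 .002 0;0 0 0 0'
python3 - <<'E'
from h import *
a,_,_=snap("top");b,_,_=snap("scene")
cv2.imwrite("pics/c3.png",np.hstack([cv2.resize(a[180:260,370:450],(400,400)),cv2.resize(b[170:260,80:170],(400,400))]))
E
```

```text
clock: 4.17
position: [0.4676, -0.3773, 0.1153]
ee_rot: [-0.0, 0.707, 0.707, 0.0]
contact_force: [-0.0, -0.1, -0.1]
width: -0.0001
gripper_force: 0.0
```

View pics/c3.png

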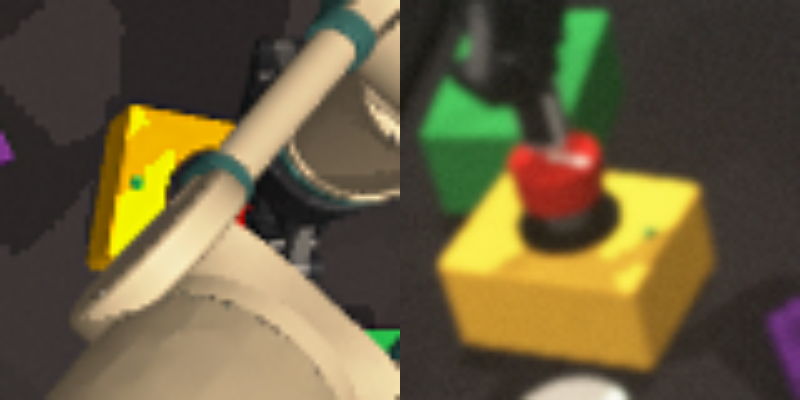

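```bash
python3 - <<'E'
from h import *
t=cv2.imread("pics/top0.png");s=cv2.imread("pics/scene0.png")
o=[]
for n,i in(("top",t),("scene",s)):
    im,K,T=snap(n)
    for nm,j in(("before",i),("now",im)):
      for c in blobs(masks(j)["red"],20,3000):
        x,y,w,h=cv2.boundingRect(c)
        if (n=="top" and 380<x<450 and y>190) or (n=="scene" and x<160): print(n,nm,x,y,w,h,cv2.contourArea(c),[ray(K,T,p,.106).round(3)[:2].tolist() for p in((x,y),(x+w,y+h))])
    print(n,"proj head top",proj(K,T,[.467,-.377,.106]),"proj tip",proj(K,T,[.4676,-.3773,.0935]),proj(K,T,[.4676,-.3773,.115]))
    crop=(slice(170,260),slice(80,170)) if n=="scene" else (slice(180,260),slice(370,450))
    o.append(cv2.resize((i)[crop],(400,400)))
cv2.imwrite("pics/c4.png",np.hstack(o))
E
```

```text
top before 409 210 16 16 183.5 [[0.489, -0.358], [0.444, -0.399]]
top proj head top [416.39083485 217.66213215] proj tip [415.2844131  218.04209042] [417.36600572 217.00257406]
scene before 105 200 20 19 175.5 [[0.452, -0.402], [0.521, -0.34]]
scene now 105 200 20 19 170.5 [[0.452, -0.402], [0.521, -0.34]]
scene proj head top [114.01967409 204.05038922] proj tip [114.96675237 208.32304887] [112.99708497 201.21813198]
```

View pics/c4.png

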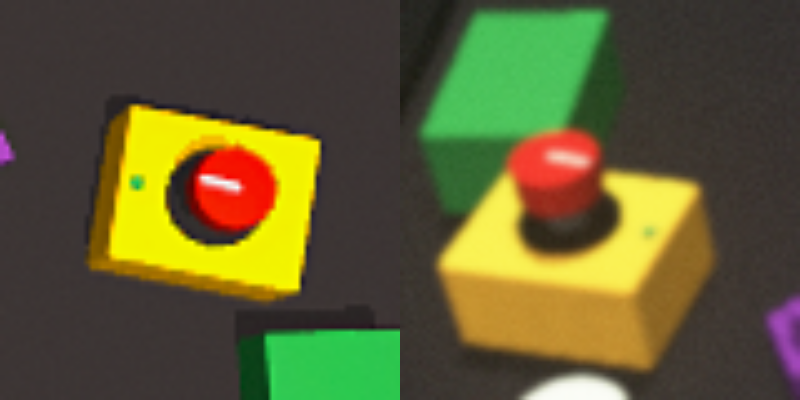

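The fingertip shows at about (115,203) in the scene image, level with the head's top, so it has not touched yet. The centre is right, so I continue down until force rises.

```bash
for i in 1; do python3 -m handwheel '0 0 .002 0;0 0 0 0;0 0 0 0'|sed -n '2p;4p'
python3 -m handwheel '0 0 .002 0;0 0 0 0;0 0 0 0'|sed -n '2p;4p'
python3 -m handwheel '0 0 .002 0;0 0 0 0;0 0 0 0'|sed -n '2p;4p'
python3 -m handwheel '0 0 .002 0;0 0 0 0;0 0 0 0'|sed -n '2p;4p'; done
```

```text
position: [0.4676, -0.3773, 0.1132]
contact_force: [1.0, 0.4, 0.6]
position: [0.4676, -0.3773, 0.1112]
contact_force: [0.2, -0.7, -0.0]
position: [0.4676, -0.3773, 0.1092]
contact_force: [0.1, 0.0, -0.4]
position: [0.4676, -0.3773, 0.1072]
contact_force: [0.0, 0.4, -0.5]
```

```bash
python3 - <<'E'
from h import *
b,_,_=snap("scene")
cv2.imwrite("pics/c5.png",cv2.resize(b[130:250,70:190],(600,600),interpolation=cv2.INTER_CUBIC))
print(readout.get_state()["width"],readout.get_state()["qpos"])
E
```

```text
-0.0002619580014725179 [-7.94773643e-01  4.04371362e-01  1.63200275e+00  8.52362854e-05
  1.10538180e+00 -7.93815105e-01]
```

View pics/c5.png

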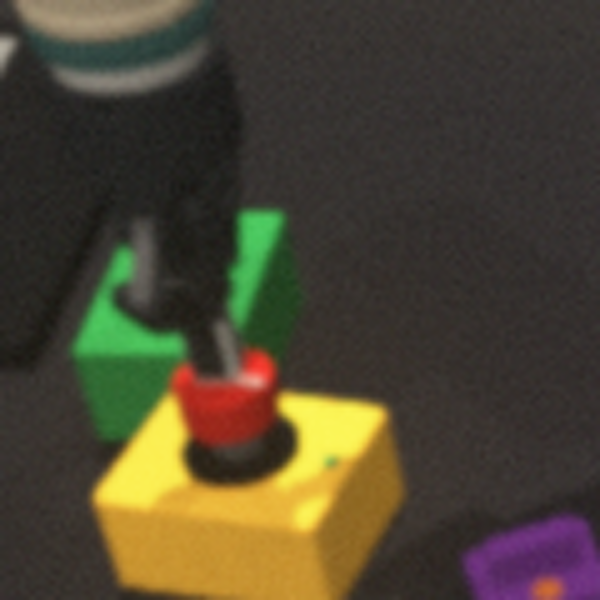

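```bash
cat > r.py <<'E'
from h import *
im,K,T=snap("scene"); h=cv2.cvtColor(im,cv2.COLOR_BGR2HSV)
m=cv2.inRange(h,(0,150,90),(5,255,255))|cv2.inRange(h,(175,150,90),(180,255,255))
for i in(cv2.imread("pics/scene0.png"),im):
    h=cv2.cvtColor(i,cv2.COLOR_BGR2HSV); m=(cv2.inRange(h,(0,150,90),(5,255,255))|cv2.inRange(h,(175,150,90),(180,255,255)))[180:240,90:145]
    ys,xs=np.nonzero(m); print(ys.min()+180,ys.max()+180,xs.min()+90,xs.max()+90,len(ys), h[200:226,115,2].tolist())
print("tip",proj(K,T,[.4676,-.3773,readout.get_state()["position"][2]-.022]))
E
python3 r.py
python3 -m handwheel '0 0 .004 0;0 0 0 0;0 0 0 0'|sed -n '2p;4p'
python3 -m handwheel '0 0 .004 0;0 0 0 0;0 0 0 0'|sed -n '2p;4p'
python3 r.py
```

```text
200 218 105 124 262 [236, 245, 246, 246, 246, 246, 245, 247, 247, 245, 238, 213, 174, 158, 152, 148, 147, 144, 123, 97, 75, 63, 59, 50, 49, 53]
200 218 105 125 227 [114, 106, 106, 104, 104, 121, 155, 177, 191, 193, 191, 180, 164, 159, 153, 152, 151, 146, 126, 94, 75, 59, 53, 47, 45, 47]
tip [115.70028414 210.96901962]
position: [0.468, -0.3777, 0.1036]
contact_force: [1.0, 0.2, 2.4]
position: [0.468, -0.3777, 0.0996]
contact_force: [1.6, -0.4, 2.9]
200 218 105 124 262 [236, 245, 246, 246, 246, 246, 245, 247, 247, 245, 238, 213, 174, 158, 152, 148, 147, 144, 123, 97, 75, 63, 59, 50, 49, 53]
202 220 106 125 221 [112, 108, 109, 104, 102, 89, 81, 94, 128, 161, 184, 192, 192, 181, 162, 158, 157, 154, 150, 142, 118, 78, 55, 45, 47, 50]
tip [116.38339814 213.43312508]
```

```bash
python3 -m handwheel '0 0 .003 0;0 0 0 0;0 0 0 0'|sed -n '2p;4p'
python3 -m handwheel '0 0 .002 0;0 0 0 0;0 0 0 0'|sed -n '2p;4p'
python3 -m handwheel '0 0 .002 0;0 0 0 0;0 0 0 0'|sed -n '2p;4p'
```

```text
position: [0.4681, -0.3778, 0.0971]
contact_force: [-0.1, 0.3, 8.3]
position: [0.4682, -0.3779, 0.0969]
contact_force: [-0.8, 1.4, 16.6]
position: [0.4684, -0.378, 0.0968]
contact_force: [-3.4, 3.4, 25.0]
```

The button is on its hard stop: 25 N with z unchanged. The tip therefore reaches only about as far as the TCP, and I'll check that by contact. Lifting and going to the flag.

```bash
python3 -m handwheel '0 0 -.03 0;0 0 -.04 0;0 0 -.04 0;0 0 0 0'|sed -n '2p;4p'
python3 r.py
python3 d.py 573 151 200 -6
```

```text
position: [0.4704, -0.3801, 0.2099]
contact_force: [0.1, -0.7, 0.9]
200 218 105 124 262 [236, 245, 246, 246, 246, 246, 245, 247, 247, 245, 238, 213, 174, 158, 152, 148, 147, 144, 123, 97, 75, 63, 59, 50, 49, 53]
200 218 105 124 264 [237, 246, 247, 245, 239, 224, 205, 198, 204, 210, 202, 185, 164, 156, 153, 152, 152, 146, 127, 96, 74, 70, 53, 44, 46, 48]
tip [106.26663762 176.9402924 ]
pos [ 469.3 -379.   206.5] psi -0.1 q6 -0.79 delta mm [530.1 103.2   4. ] turn 0.104 after-turn delta [538.   47.7   4. ] n 13.0 F [-0.1 -0.8 -0.4] w 0.2
```

```bash
python3 -m handwheel '.038 .0074 0 0;.038 .0074 0 0;.038 .0074 0 0;.038 .0074 0 0;.038 .0074 0 0'|sed -n '2p'
python3 -m handwheel '.038 .0074 0 0;.038 .0074 0 0;.038 .0074 0 0;.038 .0074 0 0;.038 .0074 0 0'|sed -n '2p'
python3 -m handwheel '.038 .0074 0 0;.038 .0074 0 0;.038 .0074 0 0;.036 .007 0 0;0 0 0 .104'|sed -n '2p'
python3 -m handwheel '0 0 .035 0;0 0 .035 0;0 0 .035 0;0 0 .03 0;0 0 0 0'|sed -n '2p;4p'
python3 d.py 573.3 151.3 70 -6
```

```text
position: [0.5035, -0.1852, 0.2003]
position: [0.5406, 0.0046, 0.2004]
position: [0.5709, 0.1591, 0.2]
position: [0.5645, 0.1515, 0.0596]
contact_force: [-1.6, -0.5, 0.7]
pos [564.5 151.5  59.6] psi -6.0 q6 0.25 delta mm [  0.6   8.6 -10.6] turn -0.0 after-turn delta [  0.6   8.6 -10.6] n 0.3 F [-1.6 -0.5  0.7] w 0.1
```

```bash
python3 -m handwheel '0 .008 -.01 0;0 0 0 0'|sed -n '2p;4p'
python3 -m handwheel '0 .012 0 0;0 .012 0 0;0 .01 0 0;0 .01 0 0;0 .01 0 0'|sed -n '2p;4p'
python3 -m handwheel '0 .01 0 0;0 .01 0 0;0 .01 0 0;0 .005 0 0;0 0 0 0'|sed -n '2p;4p'
python3 - <<'E'
from h import *
snap("scene","s1.png")
cv2.imwrite("pics/s1c.png",cv2.resize(cv2.imread("pics/s1.png")[200:340,270:430],(640,560)))
E
```

```text
position: [0.5811, 0.1516, 0.0781]
contact_force: [0.3, -0.1, 0.6]
position: [0.6334, 0.1459, 0.0779]
contact_force: [-0.6, 0.4, -0.2]
position: [0.6696, 0.1421, 0.0773]
contact_force: [0.4, 0.4, -0.3]
```

View pics/s1c.png

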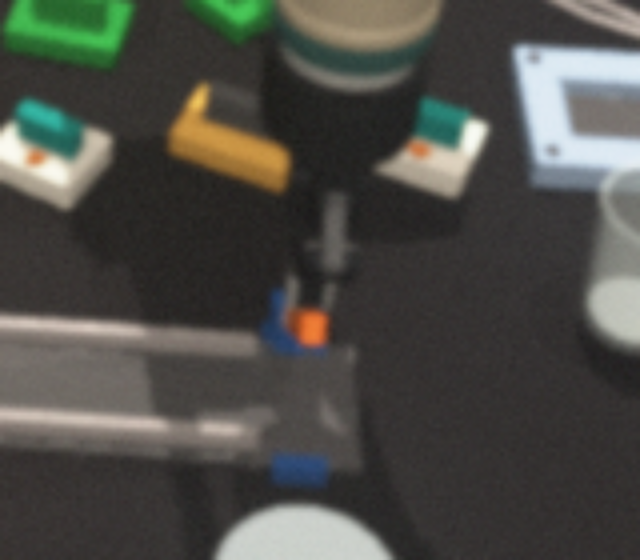

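The flag leans well forward: its end face shows at crop (311,327). Raising and pressing it down from above.

```bash
python3 -m handwheel '0 -.01 -.03 0;0 0 -.035 0;0 .03 0 0;0 0 0 0;0 0 0 0'|sed -n '2p;4p'
python3 -m handwheel '0 0 .03 0;0 0 .03 0;0 0 .015 0;0 0 .01 0;0 0 0 0'|sed -n '2p;4p'
python3 -m handwheel '0 0 .01 0;0 0 .005 0;0 0 .005 0;0 0 0 0'|sed -n '2p;4p'
python3 d.py 677 142 30
```

```text
position: [0.6885, 0.1401, 0.143]
contact_force: [-0.3, -0.1, 0.2]
position: [0.7041, 0.139, 0.0634]
contact_force: [20.1, -3.2, 11.0]
position: [0.711, 0.1383, 0.0466]
contact_force: [29.9, -4.1, 9.6]
pos [711.  138.3  46.6] psi -6.0 q6 0.21 delta mm [  0.1 -35.   14.8] turn 0.0 after-turn delta [  0.1 -35.   14.8] n 0.9 F [29.9 -4.1  9.6] w 0.1
```

The +x push on the finger means I came down in front of the bar, which leaned less than I judged. Going back up and behind it to push it farther.

```bash
python3 -m handwheel '0 .015 -.02 0;0 0 -.04 0;0 0 -.04 0;0 0 0 0;0 0 0 0'|sed -n '2p;4p'
python3 -m handwheel '0 -.04 0 0;0 -.04 0 0;0 -.04 0 0;0 0 0 0;0 0 0 0'|sed -n '2p;4p'
python3 - <<'E'
from h import *
a,_,_=snap("top");b,_,_=snap("scene")
cv2.imwrite("pics/c6.png",np.hstack([cv2.resize(a[130:200,200:270],(400,400)),cv2.resize(b[220:330,300:410],(400,400))]))
E
python3 d.py 573 151 75 -6
```

```text
position: [0.7033, 0.139, 0.1404]
contact_force: [-0.1, -0.1, -0.3]
position: [0.5781, 0.1514, 0.1353]
contact_force: [1.0, -0.7, 0.8]
pos [583.1 151.3 136.6] psi -6.0 q6 0.24 delta mm [-1.4 -9.9 61.6] turn 0.0 after-turn delta [-1.4 -9.9 61.6] n 1.5 F [-0.1 -0.9  0.1] w -0.1
```

View pics/c6.png

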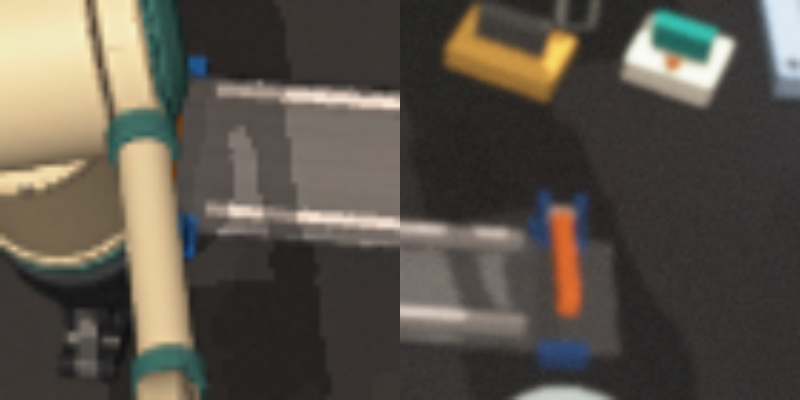

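```bash
cat > tr.py <<'E'
from h import *
O=np.array([665.,19.]);a=np.radians(-6);ux=np.array([np.cos(a),np.sin(a)]);uy=np.array([-np.sin(a),np.cos(a)])
def W(x,y): return O+x*ux+y*uy
def L(p): d=np.array(p)[:2]-O; return np.array([d@ux,d@uy])
E
python3 - <<'E'
from tr import *
im,K,T=snap("scene"); c=max(blobs(masks(im)["orange"][240:330,310:390],8,900),key=cv2.contourArea)[:,0]+[310,240]
print("orange",c.min(0),c.max(0),c[c[:,1].argmax()])
for f in(60,70,80,85,90):
    r=np.radians(f);w=W(-46+86*np.sin(r),122); print(f,proj(K,T,[*(w/1000),(22+86*np.cos(r))/1000]).round(1))
w=W(-46,122);print("hinge",proj(K,T,[*(w/1000),.022]))
E
python3 d.py 675 140 136
```

```text
orange [343 280] [348 305] [345 305]
60 [345.8 291.5]
70 [345.2 298.2]
80 [344.5 304.2]
85 [344.2 306.8]
90 [343.8 309.2]
hinge [342.28026937 278.04244192]
pos [584.  151.3 136.9] psi -6.0 q6 0.24 delta mm [-1.7 91.7  0.9] turn 0.0 after-turn delta [-1.7 91.7  0.9] n 2.2 F [ 0.2 -0.3  0.8] w 0.2
```

The flag is now about 80° down. Pressing from above at track x ≈ +12.

```bash
python3 -m handwheel '0 .035 0 0;0 .035 0 0;0 .034 0 0;0 0 0 0;0 0 0 0'|sed -n '2p;4p'
python3 -m handwheel '0 0 .03 0;0 0 .03 0;0 0 .015 0;0 0 0 0;0 0 0 0'|sed -n '2p;4p'
python3 -m handwheel '0 0 .008 0;0 0 .006 0;0 0 .004 0;0 0 0 0'|sed -n '2p;4p'
python3 -m handwheel '0 0 .003 0;0 0 .003 0;0 0 0 0'|sed -n '2p;4p'
python3 -m handwheel '0 0 .003 0;0 0 .003 0;0 0 0 0'|sed -n '2p;4p'
```

```text
position: [0.6893, 0.1395, 0.1357]
contact_force: [-0.5, 0.5, 0.3]
position: [0.6857, 0.1404, 0.0615]
contact_force: [0.6, -0.6, 0.5]
position: [0.6863, 0.1403, 0.044]
contact_force: [-0.0, -0.2, -0.4]
position: [0.6866, 0.1403, 0.0381]
contact_force: [0.2, -0.4, 0.5]
position: [0.6864, 0.1403, 0.0318]
contact_force: [-0.3, 0.7, -0.2]
```

```bash
python3 -m handwheel '0 0 .002 0;0 0 .002 0;0 0 0 0'|sed -n '2p;4p'
python3 -m handwheel '0 0 .002 0;0 0 .001 0;0 0 0 0'|sed -n '2p;4p'
python3 -m handwheel '0 0 .002 0;0 0 0 0;0 0 0 0'|sed -n '2p;4p'
```

```text
position: [0.6869, 0.1403, 0.0291]
contact_force: [-0.9, -0.2, 3.3]
position: [0.687, 0.1404, 0.0288]
contact_force: [-4.0, -0.6, 15.2]
position: [0.6871, 0.1404, 0.0286]
contact_force: [-7.1, -0.8, 22.3]
```

The flag is hard down: 22 N, with the bar top at 30 mm. The tip is therefore about 1 mm behind the reported TCP when shut. Now lifting and measuring the carriers afresh.

```bash
cat > scan.py <<'E'
from tr import *
def scan(zb=0.,show=True):
    im,K,T=snap("top"); M=masks(im); out=[]
    for k,z,lo,hi in(("teal",.042,35,110),("white",.02,120,420),("yellow",.018,350,500),("lblue",.02,1000,2500)):
        for c in blobs(M[k],lo,hi):
            w=np.array([ray(K,T,p,z+zb)[:2] for p in c[:,0,:]])*1000
            (cx,cy),(a,b),g=cv2.minAreaRect(w.astype(np.float32)); g=g if a>b else g+90
            if 250<cx<780 and -300<cy<500: out.append((k,cx,cy,max(a,b),min(a,b),g)); print(k,c[:,0].mean(0).round(),*np.round(out[-1][1:],1),"track",L((cx,cy)).round(1))
    return out
if __name__=="__main__": scan()
E
python3 -m handwheel '0 0 -.03 0;0 0 -.04 0;0 0 -.04 0;0 0 -.04 0;0 0 0 0' .04 40|sed -n '2p;4p'
python3 scan.py; python3 d.py 484 251.5 150 -27.8
```

```text
position: [0.6917, 0.141, 0.1835]
contact_force: [1.8, -0.2, 1.1]
teal [320. 218.] 480.7 -119.0 41.1 14.9 93.9 track [-168.9 -156.5]
teal [273. 217.] 487.5 15.7 40.9 14.4 56.5 track [-176.2  -21.8]
white [320. 219.] 481.6 -119.4 59.4 51.4 91.8 track [-168.  -156.8]
lblue [146. 230.] 462.6 385.1 130.4 111.3 83.9 track [-239.6  343. ]
pos [690.  140.8 179.6] psi -6.0 q6 0.21 delta mm [  88.4 -216.8   27.3] turn 0.38 after-turn delta [   1.7 -234.1   27.3] n 5.7 F [-0.8  0.1 -0.1] w 39.9
```

```bash
python3 d.py 488 16 150 -33.5
```

```text
pos [690.  140.8 179.6] psi -6.0 q6 0.21 delta mm [-145.3 -188.1   27. ] turn 0.48 after-turn delta [-215.8  -99.8   27. ] n 5.7 F [-0.8  0.1 -0.1] w 39.9
```

```bash
python3 -m handwheel '-.0242 -.0313 0 0;-.0242 -.0313 0 0;-.0242 -.0313 0 0;-.0242 -.0313 0 0;-.0242 -.0313 0 0'|sed -n '2p'
python3 -m handwheel '-.0242 -.0313 0 0;0 0 0 .12;0 0 0 .12;0 0 0 .12;0 0 0 .12'|sed -n '2p'
python3 -m handwheel '0 0 .035 0;0 0 .035 0;0 0 0 0;0 0 0 0'|sed -n '2p'
python3 d.py 488 16 30 -33.5
python3 scan.py
```

```text
position: [0.5157, 0.0358, 0.1718]
position: [0.4836, 0.0155, 0.1723]
position: [0.4825, 0.0159, 0.1015]
pos [482.5  15.9 101.5] psi -33.5 q6 0.47 delta mm [ 3.4  5.  71.5] turn -0.0 after-turn delta [ 3.4  5.  71.5] n 1.7 F [-0.   0.2  0.4] w 39.8
teal [320. 218.] 480.7 -119.1 40.8 14.9 93.9 track [-168.9 -156.6]
teal [191. 220.] 484.0 251.3 41.8 12.8 62.2 track [-204.3  212.1]
white [320. 219.] 481.5 -119.5 58.9 51.5 93.0 track [-168.  -156.9]
white [192. 221.] 484.3 251.7 59.2 50.6 62.2 track [-204.1  212.6]
lblue [146. 230.] 462.6 385.1 130.4 111.3 83.9 track [-239.6  343. ]
```

```bash
python3 -m handwheel '.0034 .005 .03 0;0 0 .03 0;0 0 .005 0;0 0 0 0;0 0 0 0'|sed -n '2p;4p'
python3 -m handwheel '0 0 .004 0;0 0 .003 0;0 0 0 0;0 0 0 0'|sed -n '2p;4p'
python3 d.py 488 16 30 -33.5
```

```text
position: [0.492, 0.0156, 0.0399]
contact_force: [0.3, -0.1, -0.4]
position: [0.4911, 0.0157, 0.032]
contact_force: [0.7, -0.2, -0.4]
pos [491.1  15.7  32. ] psi -33.5 q6 0.48 delta mm [-1.4 -2.7  2. ] turn -0.0 after-turn delta [-1.4 -2.7  2. ] n 0.1 F [ 0.7 -0.2 -0.4] w 40.1
```

```bash
python3 -m handwheel '-.0014 -.0027 .005 0;0 0 0 0;0 0 0 0'|sed -n '2p;4p'
python3 -m handwheel '0 0 0 0;0 0 0 0;0 0 0 0;0 0 0 0;0 0 0 0' 0 40
python3 -m handwheel '0 0 0 0;0 0 -.01 0;0 0 -.02 0;0 0 -.03 0;0 0 0 0'
python3 d.py 488 16 30 -33.5
```

```text
position: [0.4871, 0.0161, 0.0261]
contact_force: [0.5, -0.8, 0.4]
clock: 17.53
position: [0.488, 0.016, 0.0266]
ee_rot: [0.0, 0.881, 0.473, 0.0]
contact_force: [-0.8, 0.4, 2.0]
width: 0.0127
gripper_force: 41.1
clock: 17.95
position: [0.491, 0.0157, 0.0903]
ee_rot: [0.002, 0.881, 0.473, 0.003]
contact_force: [1.4, 0.7, -1.0]
width: 0.0129
gripper_force: 40.7
pos [491.   15.7  90.3] psi -33.5 q6 0.48 delta mm [-1.7 -3.1 60.3] turn -0.0 after-turn delta [-1.7 -3.1 60.3] n 1.4 F [ 1.4  0.7 -1. ] w 12.9
```

```bash
python3 d.py 673.2 96.6 90 -6
```

```text
pos [491.   15.7  90.3] psi -33.5 q6 0.48 delta mm [168.  107.2   1.7] turn -0.48 after-turn delta [ 99.5 172.7   1.7] n 4.8 F [ 1.4  0.7 -1. ] w 12.9
```

```bash
python3 -m handwheel '.0336 .0214 0 0;.0336 .0214 0 0;.0336 .0214 0 0;.0336 .0214 0 0;.0336 .0214 0 0'|sed -n '2p'
python3 -m handwheel '0 0 0 -.12;0 0 0 -.12;0 0 0 -.12;0 0 0 -.12;0 0 0 0'|sed -n '2p'
python3 -m handwheel '0 0 .02 0;0 0 .005 0;0 0 0 0;0 0 0 0;0 0 0 0'|sed -n '2p'
python3 d.py 673.2 96.6 65 -6
python3 - <<'E'
from h import *
a,_,_=snap("top","t2.png");b,_,_=snap("scene","s2.png")
cv2.imwrite("pics/c7.png",np.hstack([cv2.resize(a[130:200,220:290],(400,400)),cv2.resize(b[230:330,250:350],(400,400))]))
E
```

```text
position: [0.6707, 0.0978, 0.0852]
position: [0.6691, 0.0971, 0.0847]
position: [0.6701, 0.097, 0.0618]
pos [670.1  97.   61.8] psi -6.1 q6 0.15 delta mm [-0.1  3.1 -3.2] turn -0.001 after-turn delta [-0.1  3.1 -3.2] n 0.1 F [ 0.4 -0.6 -1.1] w 12.8
```

View pics/c7.png

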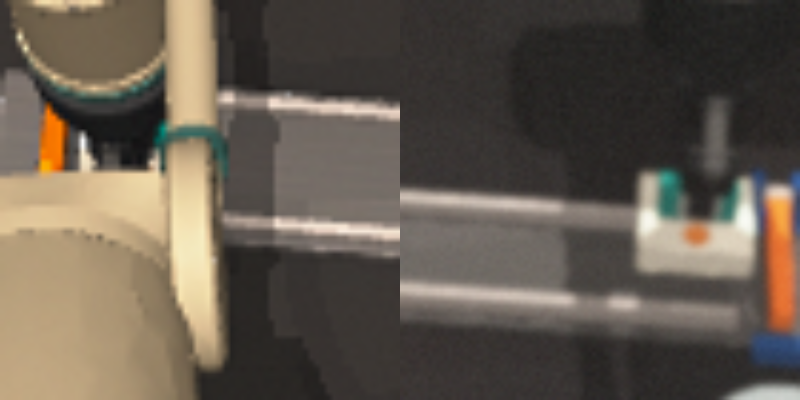

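```bash
python3 -m handwheel '0 0 0 0;0 0 0 0;0 0 0 0;0 0 0 0;0 0 0 0'|sed -n '2p'
python3 -m handwheel '0 .003 .005 0;0 0 0 0;0 0 0 0;0 0 0 0;0 0 0 0'|sed -n '2p'
python3 -m handwheel '0 0 0 0;0 0 0 0;0 0 0 0;0 0 0 0;0 0 0 0'|sed -n '2p'
python3 d.py 673.2 96.6 65 -6
python3 - <<'E'
from tr import *
# lane walls from top view now, right part visible
im,K,T=snap("top"); m=cv2.inRange(cv2.cvtColor(im,cv2.COLOR_BGR2HSV),(0,0,150),(180,60,255))
for f in ("pics/top0.png",):
    m0=cv2.inRange(cv2.cvtColor(cv2.imread(f),cv2.COLOR_BGR2HSV),(0,0,150),(180,60,255))
    for r0,r1 in((140,157),(160,180)):
        ys,xs=np.nonzero(m0[r0:r1,242:336]); 
        P=np.array([ray(K,T,(x+242,y+r0),.018)[:2] for x,y in zip(xs,ys)])*1000
        l=np.array([L(p) for p in P]); print(len(l), np.polyfit(l[:,1],l[:,0],1).round(4), l[:,0].mean(), l[:,1].min(),l[:,1].max())
E
```

```text
position: [0.6698, 0.097, 0.0615]
position: [0.6727, 0.0967, 0.0563]
position: [0.6728, 0.0967, 0.0565]
pos [672.8  96.7  56.5] psi -6.0 q6 0.15 delta mm [-0.1  0.4 -8.5] turn -0.0 after-turn delta [-0.1  0.4 -8.5] n 0.2 F [ 0.4  0.8 -1.3] w 13.0
218 [3.40000e-03 3.34969e+01] 33.32514346850423 -188.81903559582625 89.3483381328875
256 [-2.70000e-03 -3.12274e+01] -31.08520191649457 -190.40296104503594 83.36741544420936
```

The walls put the lane centre at +1.1 mm, so I shift and lower with a force check.

```bash
sed -i 's/O=np.array(\[665.,19.\])/O=np.array([666.1,18.9])/' tr.py
python3 -m handwheel '0 .0014 .008 0;0 0 0 0;0 0 0 0;0 0 0 0;0 0 0 0'|sed -n '2p;4p'
python3 -m handwheel '0 0 .004 0;0 0 .002 0;0 0 0 0;0 0 0 0;0 0 0 0'|sed -n '2p;4p'
python3 -m handwheel '0 0 .004 0;0 0 .003 0;0 0 0 0;0 0 0 0;0 0 0 0'|sed -n '2p;4p'
```

```text
position: [0.6742, 0.0965, 0.0483]
contact_force: [-0.4, 0.5, -2.2]
position: [0.6741, 0.0966, 0.0424]
contact_force: [-0.8, 0.1, -1.7]
position: [0.6741, 0.0965, 0.0353]
contact_force: [0.0, -0.2, -1.8]
```

```bash
python3 -m handwheel '0 0 .0025 0;0 0 0 0;0 0 0 0;0 0 0 0;0 0 0 0'|sed -n '2p;4p'
python3 -m handwheel '.004 0 0 0;0 0 0 0;0 0 0 0;0 0 0 0'|sed -n '2p;4p'
python3 -m handwheel '.002 0 0 0;0 0 0 0;0 0 0 0;0 0 0 0'|sed -n '2p;4p'
python3 -m handwheel '.002 0 0 0;0 0 0 0;0 0 0 0;0 0 0 0'|sed -n '2p;4p'
```

```text
position: [0.6742, 0.0966, 0.033]
contact_force: [0.5, 0.2, -2.0]
position: [0.6746, 0.1006, 0.0329]
contact_force: [0.5, 0.2, -2.0]
position: [0.6748, 0.1025, 0.0329]
contact_force: [0.2, 0.7, -1.3]
position: [0.675, 0.1045, 0.0329]
contact_force: [0.5, -0.2, -1.9]
```

```bash
python3 -m handwheel '.002 0 0 0;0 0 0 0;0 0 0 0;0 0 0 0'|sed -n '2p;4p'
python3 -m handwheel '.002 0 0 0;0 0 0 0;0 0 0 0;0 0 0 0'|sed -n '2p;4p'
```

```text
position: [0.6752, 0.1065, 0.0329]
contact_force: [0.3, 0.1, -1.1]
position: [0.6753, 0.1078, 0.033]
contact_force: [-0.2, -3.0, -1.2]
```

```bash
python3 -m handwheel '.001 0 .0005 0;0 0 0 0;0 0 0 0;0 0 0 0'|sed -n '2p;4p'
python3 -m handwheel '0 0 0 0;0 0 0 0;0 0 0 0' .04|sed -n '2p;4p;5p'
python3 -m handwheel '0 0 -.02 0;0 0 -.035 0;0 0 -.035 0;0 0 0 0'|sed -n '2p;4p'
python3 d.py 484 251.5 130 -27.8
```

```text
position: [0.6754, 0.1079, 0.0327]
contact_force: [-0.9, -4.8, 1.6]
position: [0.6759, 0.1103, 0.0327]
contact_force: [-0.4, 0.5, 0.6]
width: 0.04
position: [0.6804, 0.1106, 0.1305]
contact_force: [1.7, 0.3, 2.0]
pos [680.4 110.6 130.5] psi -6.0 q6 0.16 delta mm [ 119.6 -210.    -2.1] turn 0.381 after-turn delta [  33.  -239.4   -2.1] n 5.8 F [1.7 0.3 2. ] w 39.9
```

```bash
python3 -m handwheel '.02 -.0345 0 0;.02 -.0345 0 0;.02 -.0345 0 0;.02 -.0345 0 0;.02 -.0345 0 0'|sed -n '2p'
python3 -m handwheel '.02 -.0345 0 0;0 0 0 .125;0 0 0 .125;0 0 0 .125;0 0 0 .006'|sed -n '2p'
python3 -m handwheel '0 0 .02 0;0 0 0 0;0 0 0 0;0 0 0 0;0 0 0 0'|sed -n '2p'
python3 d.py 484 251.5 27 -27.8
python3 scan.py
```

```text
position: [0.5129, 0.2284, 0.1226]
position: [0.482, 0.2515, 0.1228]
position: [0.4828, 0.2507, 0.103]
pos [482.8 250.7 103. ] psi -27.8 q6 0.84 delta mm [ 1.2  0.7 76. ] turn -0.0 after-turn delta [ 1.2  0.7 76. ] n 1.8 F [-0.8  0.6 -0.1] w 40.0
teal [320. 218.] 480.7 -119.0 41.1 14.9 93.9 track [-170.  -156.5]
teal [241. 154.] 676.8 106.8 39.9 18.0 83.2 track [ 1.5 88.5]
white [127. 236.] 450.2 440.2 71.0 26.1 1.4 track [-258.7  396.5]
white [156. 232.] 455.8 363.2 101.6 83.7 173.9 track [-245.1  320.5]
white [320. 219.] 481.5 -119.5 58.9 51.5 93.0 track [-169.1 -156.9]
white [275. 151.] 668.2 -15.1 304.3 56.2 84.0 track [  5.6 -33.6]
yellow [232. 224.] 472.4 137.2 76.2 52.2 61.0 track [-205.    97.4]
```

```bash
python3 -m handwheel '.001 .0007 .035 0;0 0 .035 0;0 0 .003 0;0 0 0 0;0 0 0 0'|sed -n '2p;4p'
python3 -m handwheel '0 0 .0045 0;0 0 0 0;0 0 0 0;0 0 0 0;0 0 0 0'|sed -n '2p;4p'
python3 d.py 484 251.5 26.6 -27.8
```

```text
position: [0.4842, 0.2514, 0.0305]
contact_force: [0.2, 0.1, -0.3]
position: [0.4837, 0.2512, 0.0256]
contact_force: [-0.1, -0.8, 0.5]
pos [483.7 251.2  25.6] psi -27.8 q6 0.84 delta mm [ 0.4  0.2 -1. ] turn -0.001 after-turn delta [ 0.4  0.2 -1. ] n 0.0 F [-0.1 -0.8  0.5] w 40.4
```

```bash
python3 -m handwheel '0 0 0 0;0 0 0 0;0 0 0 0;0 0 0 0;0 0 0 0' 0 40|sed -n '2p;4,6p'
python3 -m handwheel '0 0 -.01 0;0 0 -.02 0;0 0 -.03 0;0 0 -.01 0;0 0 0 0'|sed -n '2p;4,6p'
python3 d.py 668.4 42.1 95 -6
```

```text
position: [0.4835, 0.2512, 0.0253]
contact_force: [-0.7, -0.7, 3.4]
width: 0.0129
gripper_force: 40.7
position: [0.4854, 0.2519, 0.0979]
contact_force: [0.9, -0.1, -1.9]
width: 0.0128
gripper_force: 40.1
pos [485.4 251.9  97.9] psi -27.8 q6 0.84 delta mm [-100.1  259.8    3.5] turn -0.381 after-turn delta [-189.5  203.9    3.5] n 6.7 F [ 0.9 -0.1 -1.9] w 12.8
```

```bash
python3 -m handwheel '-.0143 .0371 0 0;-.0143 .0371 0 0;-.0143 .0371 0 0;-.0143 .0371 0 0;-.0143 .0371 0 0'|sed -n '2p'
python3 -m handwheel '-.0143 .0371 0 0;-.0143 .0371 0 0;0 0 0 -.125;0 0 0 -.125;0 0 0 -.125'|sed -n '2p'
python3 -m handwheel '0 0 .02 -.006;0 0 .02 0;0 0 0 0;0 0 0 0;0 0 0 0'|sed -n '2p'
python3 d.py 668.4 42.1 48 -6
```

```text
position: [0.6138, 0.0997, 0.0932]
position: [0.6655, 0.0401, 0.0924]
position: [0.6662, 0.0413, 0.0547]
pos [666.2  41.3  54.7] psi -6.0 q6 0.06 delta mm [1.  2.1 6.7] turn -0.0 after-turn delta [1.  2.1 6.7] n 0.2 F [-1.2 -0.6 -1. ] w 12.9
```

```bash
python3 -m handwheel '.001 .002 .007 0;0 0 0 0;0 0 0 0;0 0 0 0;0 0 0 0'|sed -n '2p;4p'
python3 -m handwheel '0 0 .006 0;0 0 0 0;0 0 .005 0;0 0 0 0;0 0 0 0'|sed -n '2p;4p'
python3 -m handwheel '0 0 .004 0;0 0 0 0;0 0 0 0;0 0 0 0'|sed -n '2p;4p'
python3 d.py 668.4 42.1 31.5 -6
```

```text
position: [0.6685, 0.0421, 0.0484]
contact_force: [-0.6, 0.3, -0.7]
position: [0.6685, 0.0421, 0.0415]
contact_force: [-7.6, -0.2, 21.1]
position: [0.6676, 0.0423, 0.0402]
contact_force: [-13.3, 0.7, 35.4]
pos [667.6  42.3  40.2] psi -6.0 q6 0.06 delta mm [-0.1  0.8  8.7] turn 0.0 after-turn delta [-0.1  0.8  8.7] n 0.2 F [-13.3   0.7  35.4] w 13.3
```

```bash
python3 -m handwheel '0 0 -.014 0;0 0 0 0;0 0 0 0;0 0 0 0;0 0 0 0'|sed -n '2p;4p;5p'
python3 - <<'E'
from tr import *
a,_,_=snap("top");b,_,_=snap("scene")
cv2.imwrite("pics/c8.png",np.hstack([cv2.resize(a[130:200,220:290],(400,400)),cv2.resize(b[230:330,250:350],(400,400))]))
E
```

```text
position: [0.6674, 0.042, 0.0452]
contact_force: [-0.1, -0.3, -1.7]
width: 0.0133
```

View pics/c8.png

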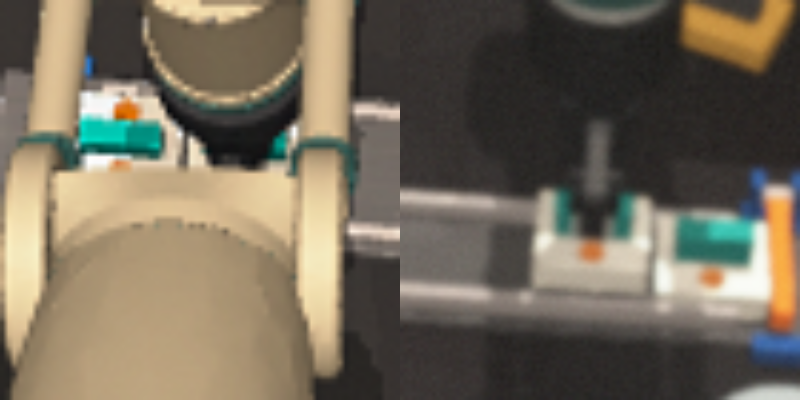

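```bash
cat > front.py <<'E'
from tr import *
import sys
c0,c1,zb=int(sys.argv[1]),int(sys.argv[2]),float(sys.argv[3])
im,K,T=snap("scene"); h=cv2.cvtColor(im,cv2.COLOR_BGR2HSV); g=im.max(2).astype(float)
pts=[]
for u in range(c0,c1):
    col=g[285:315,u]; d=np.diff(col); i=d.argmin(); 
    # subpixel
    s=d[max(0,i-1):i+2]; v=285+max(0,i-1)+ (s*np.arange(len(s))).sum()/s.sum()+.5
    pts.append(L(ray(K,T,(u,v),zb)[:2]*1000))
pts=np.array(pts); print(pts.round(1).tolist()); p=np.polyfit(pts[:,1],pts[:,0],1); print("x slope deg",np.degrees(np.arctan(p[0])).round(2),"x mid",np.median(pts[:,0]).round(1))
E
python3 front.py 386 411 .0199
```

```text
[[nan, nan], [11.1, 214.8], [-24.1, 220.9], [nan, nan], [nan, nan], [11.3, 223.3], [-22.0, 229.3], [19.0, 226.5], [-38.1, 235.6], [-26.3, 236.3], [-10.1, 236.5], [11.6, 235.9], [-36.9, 244.2], [36.4, 236.9], [-27.0, 247.3], [-1.3, 246.0], [-22.2, 250.9], [nan, nan], [-21.3, 255.1], [7.6, 253.3], [nan, nan], [-4.0, 259.1], [8.4, 259.5], [-13.8, 264.8], [-41.1, 271.0]]
 ** On entry to DLASCL parameter number  4 had an illegal value
 ** On entry to DLASCL parameter number  4 had an illegal value
 ** On entry to DLASCL parameter number  4 had an illegal value
 ** On entry to DLASCL parameter number  4 had an illegal value
 ** On entry to DLASCL parameter number  5 had an illegal value
 ** On entry to DLASCL parameter number  4 had an illegal valuefront.py:9: RuntimeWarning: divide by zero encountered in scalar divide
  s=d[max(0,i-1):i+2]; v=285+max(0,i-1)+ (s*np.arange(len(s))).sum()/s.sum()+.5
front.py:9: RuntimeWarning: invalid value encountered in scalar divide
  s=d[max(0,i-1):i+2]; v=285+max(0,i-1)+ (s*np.arange(len(s))).sum()/s.sum()+.5
Traceback (most recent call last):
  File "front.py", line 11, in <module>
    pts=np.array(pts); print(pts.round(1).tolist()); p=np.polyfit(pts[:,1],pts[:,0],1); print("x slope deg",np.degrees(np.arctan(p[0])).round(2),"x mid",np.median(pts[:,0]).round(1))
                                                       ~~~~~~~~~~^^^^^^^^^^^^^^^^^^^^^
numpy.linalg.LinAlgError: SVD did not converge in Linear Least Squares
```

```bash
python3 front.py 287 311 .0199; python3 front.py 317 339 .006
```

```text
[[25.8, 2.8], [25.7, 5.0], [25.7, 7.1], [25.7, 9.2], [25.8, 11.3], [25.8, 13.4], [26.2, 15.6], [46.5, 18.6], [46.2, 20.7], [26.1, 21.9], [26.1, 24.1], [26.8, 26.2], [26.7, 28.3], [26.0, 30.4], [25.8, 32.5], [25.4, 34.6], [25.7, 36.7], [25.6, 38.8], [25.4, 41.0], [25.7, 43.1], [25.6, 45.2], [25.9, 47.3], [25.8, 49.4], [25.9, 51.5]]
x slope deg -3.64 x mid 25.8
[[27.1, 67.3], [13.1, 69.4], [36.1, 71.6], [35.9, 73.7], [35.5, 75.8], [34.2, 77.9], [14.6, 80.1], [25.4, 82.2], [25.2, 84.3], [27.3, 86.4], [27.2, 88.6], [27.4, 90.7], [-24.8, 93.5], [-25.3, 95.8], [27.2, 97.1], [27.1, 99.2], [-25.7, 102.4], [-25.7, 104.6], [-25.9, 106.8], [28.6, 107.6], [28.6, 109.8], [28.3, 111.9]]
x slope deg -34.66 x mid 27.1
```

The held carrier is square to the lane, so the block is lateral. Trying a shift of +1.5 mm.

```bash
python3 -m handwheel '0 .0015 0 0;0 0 0 0;0 0 .004 0;0 0 0 0;0 0 0 0'|sed -n '2p;4p'
python3 -m handwheel '0 0 .003 0;0 0 0 0;0 0 0 0;0 0 0 0'|sed -n '2p;4p'
```

```text
position: [0.6694, 0.0419, 0.0425]
contact_force: [-0.3, 0.2, -0.3]
position: [0.6697, 0.0419, 0.0419]
contact_force: [-3.0, -0.1, 7.4]
```

```bash
python3 -m handwheel '0 0 -.005 0;0 0 0 0;0 -.003 0 0;0 0 0 0;0 0 .003 0'|sed -n '2p;4p'
python3 -m handwheel '0 0 .003 0;0 0 0 0;0 0 0 0;0 0 0 0'|sed -n '2p;4p'
```

```text
position: [0.6668, 0.0422, 0.0419]
contact_force: [0.2, -0.5, -0.6]
position: [0.6668, 0.0422, 0.0386]
contact_force: [0.4, 0.6, -1.0]
```

It entered at -1.5 mm, so the lane centre lies toward -x. Lowering and pushing up to the first carrier.

```bash
python3 -m handwheel '0 0 .004 0;0 0 .002 0;0 0 0 0;0 0 0 0'|sed -n '2p;4p'
python3 -m handwheel '0 0 .002 0;0 0 0 0;0 0 0 0'|sed -n '2p;4p'
```

```text
position: [0.6666, 0.0422, 0.0326]
contact_force: [-1.3, 0.4, -0.8]
position: [0.6674, 0.0422, 0.0313]
contact_force: [1.0, 0.0, 1.0]
```

```bash
python3 -m handwheel '.004 0 0 0;0 0 0 0;0 0 0 0;0 0 0 0'|sed -n '2p;4p'
python3 -m handwheel '.002 0 0 0;0 0 0 0;0 0 0 0;0 0 0 0'|sed -n '2p;4p'
python3 -m handwheel '.002 0 0 0;0 0 0 0;0 0 0 0;0 0 0 0'|sed -n '2p;4p'
```

```text
position: [0.6675, 0.0464, 0.0313]
contact_force: [0.7, 0.4, 1.6]
position: [0.6676, 0.0472, 0.0312]
contact_force: [-0.7, -5.5, 4.2]
position: [0.6676, 0.0473, 0.0314]
contact_force: [-1.2, -9.2, 4.1]
```

```bash
python3 -m handwheel '0 0 0 0;0 0 0 0;0 0 0 0' .04|sed -n '2p;4p;5p'
python3 -m handwheel '0 0 -.02 0;0 0 -.035 0;0 0 -.035 0;0 0 0 0;0 0 0 0'|sed -n '2p;4p'
python3 d.py 481.2 -119.2 110 3.2; python3 scan.py
```

```text
position: [0.6671, 0.0511, 0.0303]
contact_force: [0.2, 0.6, 0.8]
width: 0.04
position: [0.6692, 0.0511, 0.1234]
contact_force: [-0.8, -0.8, -0.4]
pos [669.2  51.1 123.4] psi -6.0 q6 0.08 delta mm [-189.  -169.2   12.3] turn -0.16 after-turn delta [-159.5 -197.3   12.3] n 6.1 F [-0.8 -0.8 -0.4] w 40.2
teal [320. 218.] 480.7 -119.0 41.1 14.9 93.9 track [-170.  -156.5]
teal [241. 154.] 675.3 107.0 38.4 18.1 88.5 track [-0.  88.5]
white [320. 219.] 481.9 -119.5 58.9 50.8 93.0 track [-168.8 -156.9]
lblue [146. 229.] 462.7 385.1 130.4 111.0 83.9 track [-240.6  343. ]
```

```bash
python3 -m handwheel '-.027 -.0242 0 0;-.027 -.0242 0 0;-.027 -.0242 0 0;-.027 -.0242 0 0;-.027 -.0242 0 0'|sed -n '2p'
python3 -m handwheel '-.027 -.0242 0 0;-.027 -.0242 0 0;0 0 .02 -.08;0 0 0 -.08;0 0 0 0'|sed -n '2p'
python3 -m handwheel '0 0 0 0;0 0 0 0;0 0 0 0'|sed -n '2p'
python3 d.py 481.3 -119.2 26 3.2
```

```text
position: [0.5303, -0.0713, 0.1187]
position: [0.4768, -0.1195, 0.0985]
position: [0.4796, -0.1197, 0.1007]
pos [ 479.6 -119.7  100.7] psi 3.1 q6 -0.44 delta mm [ 0.3  1.7 74.7] turn -0.001 after-turn delta [ 0.3  1.7 74.7] n 1.8 F [ 0.5  0.1 -0. ] w 40.3
```

```bash
python3 -m handwheel '0 .0017 .035 0;0 0 .033 0;0 0 0 0;0 0 .006 0;0 0 0 0'|sed -n '2p;4p'
python3 -m handwheel '0 0 0 0;0 0 0 0;0 0 0 0'|sed -n '2p;4p'
python3 -m handwheel '0 0 0 0;0 0 0 0;0 0 0 0;0 0 0 0;0 0 0 0' 0 50|sed -n '2p;4,6p'
python3 -m handwheel '0 0 -.01 0;0 0 -.02 0;0 0 -.03 0;0 0 -.01 0;0 0 0 0'|sed -n '2p;4,6p'
python3 -m handwheel '0 0 0 0;0 0 0 0'|sed -n '2p'
python3 d.py 660.8 -17.4 95 -6
```

```text
position: [0.4815, -0.1199, 0.0271]
contact_force: [0.0, -0.5, 0.4]
position: [0.482, -0.1203, 0.0282]
contact_force: [0.3, -0.8, 0.1]
position: [0.4814, -0.1201, 0.0277]
contact_force: [-1.5, -0.2, 6.2]
width: 0.0128
gripper_force: 51.1
position: [0.483, -0.1207, 0.0994]
contact_force: [-0.3, 0.0, -1.0]
width: 0.0124
gripper_force: 50.2
position: [0.48, -0.1195, 0.0958]
pos [ 480.  -119.5   95.8] psi 3.1 q6 -0.44 delta mm [ 92.  186.1   0.5] turn 0.16 after-turn delta [120.5 169.1   0.5] n 5.0 F [-0.2  0.2 -2.2] w 12.5
```

```bash
python3 -m handwheel '.0184 .0372 0 0;.0184 .0372 0 0;.0184 .0372 0 0;.0184 .0372 0 0;.0184 .0372 0 0'|sed -n '2p'
python3 -m handwheel '0 0 0 .08;0 0 0 .08;0 0 .025 0;0 0 .015 0;0 0 0 0'|sed -n '2p'
python3 -m handwheel '0 0 0 0;0 0 0 0;0 0 0 0'|sed -n '2p;4p'
python3 d.py 660.8 -17.4 48 -6
```

```text
position: [0.662, -0.0166, 0.0947]
position: [0.6576, -0.0172, 0.0511]
position: [0.6624, -0.0181, 0.0576]
contact_force: [0.3, -0.2, -1.0]
pos [662.4 -18.1  57.6] psi -6.0 q6 -0.03 delta mm [ 0.5 -1.7  9.6] turn -0.0 after-turn delta [ 0.5 -1.7  9.6] n 0.2 F [ 0.3 -0.2 -1. ] w 12.6
```

```bash
python3 -m handwheel '.0005 -.0017 .008 0;0 0 0 0;0 0 0 0;0 0 .004 0;0 0 0 0'|sed -n '2p;4p'
python3 -m handwheel '0 0 .004 0;0 0 0 0;0 0 0 0;0 0 0 0'|sed -n '2p;4p'
```

```text
position: [0.6598, -0.0172, 0.0445]
contact_force: [0.4, -0.2, -0.9]
position: [0.6601, -0.0172, 0.0409]
contact_force: [-0.4, 0.5, -1.8]
```

```bash
python3 -m handwheel '0 0 .004 0;0 0 .003 0;0 0 0 0;0 0 0 0'|sed -n '2p;4p'
python3 -m handwheel '0 0 .0015 0;0 0 0 0;0 0 0 0'|sed -n '2p;4p'
python3 -m handwheel '.004 0 0 0;0 0 0 0;0 0 0 0;0 0 0 0'|sed -n '2p;4p'
python3 -m handwheel '.002 0 0 0;0 0 0 0;0 0 0 0;0 0 0 0'|sed -n '2p;4p'
```

```text
position: [0.6601, -0.0172, 0.0338]
contact_force: [-0.5, -0.2, -1.6]
position: [0.6601, -0.0172, 0.0337]
contact_force: [-2.5, 0.3, 6.5]
position: [0.6611, -0.0139, 0.0337]
contact_force: [-2.2, -1.9, 6.3]
position: [0.6613, -0.0133, 0.0337]
contact_force: [-2.0, -5.1, 5.9]
```

```bash
python3 -m handwheel '.003 0 -.001 0;0 0 0 0;0 0 0 0;0 0 0 0'|sed -n '2p;4p'
python3 -m handwheel '.002 0 0 0;0 0 0 0;0 0 0 0;0 0 0 0'|sed -n '2p;4p'
python3 -m handwheel '-.0035 0 0 0;0 0 0 0;0 0 0 0;0 0 0 0' .04|sed -n '2p;4p;5p'
python3 -m handwheel '0 0 -.02 0;0 0 -.035 0;0 0 -.035 0;0 0 0 0;0 0 0 0'|sed -n '2p;4p'
python3 d.py 473 137.5 110 -28.5; python3 scan.py
```

```text
position: [0.6614, -0.0129, 0.034]
contact_force: [-0.8, -10.7, 3.0]
position: [0.6614, -0.0128, 0.0342]
contact_force: [-1.7, -15.3, 3.5]
position: [0.6608, -0.0091, 0.0332]
contact_force: [0.2, 0.5, -0.1]
width: 0.0401
position: [0.6627, -0.0091, 0.1262]
contact_force: [-0.5, 0.2, 0.0]
pos [662.7  -9.1 126.2] psi -6.0 q6 -0.02 delta mm [ 126.1 -204.    15. ] turn 0.393 after-turn delta [  38.3 -236.7   15. ] n 5.8 F [-0.5  0.2  0. ] w 39.8
teal [261. 155.] 670.8 47.0 41.0 18.1 88.5 track [ 1.7 28.4]
lblue [145. 228.] 462.7 385.1 130.4 111.1 83.9 track [-240.6  343. ]
```

```bash
python3 -m handwheel '.021 -.034 0 0;.021 -.034 0 0;.021 -.034 0 0;.021 -.034 0 0;.021 -.034 0 0'|sed -n '2p'
python3 -m handwheel '.021 -.034 0 0;0 0 0 .125;0 0 0 .125;0 0 0 .125;0 0 .02 .015'|sed -n '2p'
python3 -m handwheel '0 0 0 0;0 0 0 0;0 0 0 0'|sed -n '2p'
python3 d.py 472.4 137.2 26 -28.8
python3 - <<'E'
from tr import *
a,K,T=snap("top");b,_,_=snap("scene")
cv2.imwrite("pics/c9.png",np.hstack([cv2.resize(a[125:245,180:300],(400,400)),cv2.resize(b[200:330,240:370],(400,400))]))
E
```

```text
position: [0.4996, 0.1135, 0.1214]
position: [0.4724, 0.1379, 0.1046]
position: [0.4706, 0.137, 0.1028]
pos [470.6 137.  102.8] psi -28.3 q6 0.64 delta mm [ 1.2  1.6 76.8] turn 0.008 after-turn delta [ 1.2  1.6 76.8] n 1.8 F [0.1 0.2 0.2] w 40.0
```

View pics/c9.png

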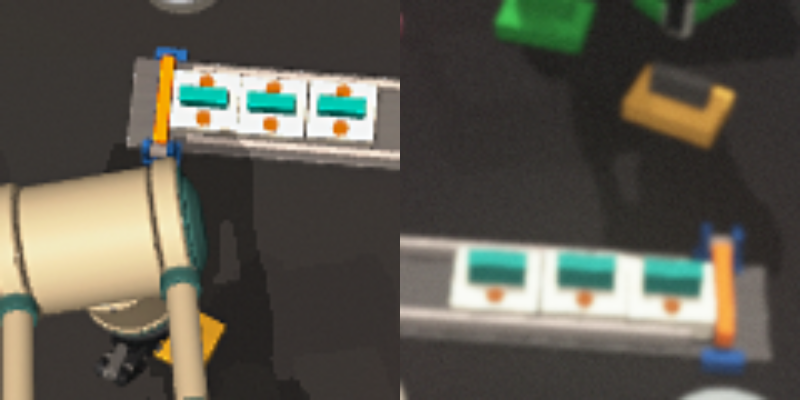

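The row of three is closed and in the lane against the flag: ribs in a line at crop (204,97), (270,103), (341,106), flag flat at (163,105). Checking that the brass block has not moved since the start.

```bash
python3 - <<'E'
from h import *
b,K,T=snap("scene")
for i in(cv2.imread("pics/scene0.png"),b):
    h=cv2.cvtColor(i,cv2.COLOR_BGR2HSV); m=cv2.inRange(h,(12,100,80),(32,255,255))[210:260,300:360]
    ys,xs=np.nonzero(m); print(len(ys),xs.min()+300,xs.max()+300,ys.min()+210,ys.max()+210,xs.mean()+300,ys.mean()+210)
E
```

```text
581 311 352 220 259 331.2960413080895 237.31497418244408
501 312 349 221 247 329.938123752495 235.68463073852297
```

```bash
python3 -m handwheel '.0012 .0016 .035 .008;0 0 .033 0;0 0 0 0;0 0 0 0;0 0 0 0'|sed -n '2p;4p'
python3 d.py 472.4 137.2 25 -28.8
```

```text
position: [0.4742, 0.1374, 0.0366]
contact_force: [-0.4, -0.2, 0.6]
pos [474.2 137.4  36.6] psi -28.8 q6 0.64 delta mm [-1.  -1.5 11.6] turn -0.0 after-turn delta [-1.  -1.5 11.6] n 0.3 F [-0.4 -0.2  0.6] w 40.1
```

```bash
python3 -m handwheel '-.001 -.0015 .008 0;0 0 .003 0;0 0 0 0;0 0 0 0;0 0 0 0'|sed -n '2p;4p'
python3 -m handwheel '0 0 0 0;0 0 0 0;0 0 0 0;0 0 0 0;0 0 0 0' 0 70|sed -n '2p;4,6p'
python3 -m handwheel '0 0 -.01 0;0 0 -.02 0;0 0 -.03 0;0 0 -.01 0;0 0 0 0'|sed -n '2p;4,6p'
python3 -m handwheel '0 0 0 0;0 0 0 0'|sed -n '2p'
python3 d.py 462.7 385.1 95 -6.1
```

```text
position: [0.4717, 0.1371, 0.0248]
contact_force: [0.0, -0.8, -0.7]
position: [0.4714, 0.1372, 0.0249]
contact_force: [-2.0, -0.1, 5.5]
width: 0.0126
gripper_force: 70.2
position: [0.4733, 0.1374, 0.0965]
contact_force: [0.8, -0.2, -2.7]
width: 0.0125
gripper_force: 69.2
position: [0.4701, 0.1369, 0.0931]
pos [470.1 136.9  93.1] psi -28.8 q6 0.64 delta mm [ 213.9 -126.1   -2. ] turn -0.397 after-turn delta [246.  -33.7  -2. ] n 6.0 F [-0.1 -0.4 -2. ] w 12.0
```

```bash
python3 d.py 460.7 386 95 -6.1
python3 -m handwheel '.0358 -.0213 0 0;.0358 -.0213 0 0;.0358 -.0213 0 0;.0358 -.0213 0 0;.0358 -.0213 0 0'|sed -n '2p'
python3 -m handwheel '.0358 -.0213 0 0;0 0 0 -.125;0 0 0 -.125;0 0 0 -.125;0 0 .025 -.022'|sed -n '2p'
python3 -m handwheel '0 0 0 0;0 0 0 0;0 0 0 0;0 0 0 0'|sed -n '2p;4p'
python3 d.py 460.7 386 50 -6.1
```

```text
pos [470.1 136.9  93.1] psi -28.8 q6 0.64 delta mm [ 213.8 -128.3   -2. ] turn -0.397 after-turn delta [246.7 -35.8  -2. ] n 6.0 F [-0.1 -0.4 -2. ] w 12.0
position: [0.4629, 0.3464, 0.0924]
position: [0.4649, 0.3889, 0.0711]
position: [0.4633, 0.387, 0.0697]
contact_force: [0.6, 1.0, -2.9]
pos [463.3 387.   69.7] psi -6.1 q6 0.69 delta mm [-1.2 -2.5 19.7] turn -0.0 after-turn delta [-1.2 -2.5 19.7] n 0.5 F [ 0.6  1.  -2.9] w 12.2
```

```bash
python3 -m handwheel '-.001 -.0025 .015 0;0 0 0 0;0 0 .004 0;0 0 0 0;0 0 0 0'|sed -n '2p;4p'
python3 -m handwheel '0 0 .004 0;0 0 0 0;0 0 .003 0;0 0 0 0;0 0 0 0'|sed -n '2p;4p'
python3 d.py 460.7 386 32.5 -6.1
```

```text
position: [0.4607, 0.3863, 0.0509]
contact_force: [-0.3, -0.1, -2.0]
position: [0.4602, 0.3861, 0.0432]
contact_force: [-0.8, -0.6, -2.1]
pos [460.2 386.1  43.2] psi -6.1 q6 0.69 delta mm [-0.   0.5 10.7] turn 0.0 after-turn delta [-0.   0.5 10.7] n 0.3 F [-0.8 -0.6 -2.1] w 12.2
```

```bash
python3 -m handwheel '0 0 .003 0;0 0 0 0;0 0 .002 0;0 0 0 0;0 0 0 0'|sed -n '2p;4p'
python3 -m handwheel '0 0 .002 0;0 0 0 0;0 0 0 0'|sed -n '2p;4p'
```

```text
position: [0.4602, 0.3861, 0.0382]
contact_force: [0.8, 0.5, -2.4]
position: [0.4602, 0.3861, 0.0363]
contact_force: [-0.1, -0.1, -2.9]
```

```bash
python3 -m handwheel '0 0 .002 0;0 0 0 0;0 0 .0015 0;0 0 0 0;0 0 0 0'|sed -n '2p;4p'
python3 -m handwheel '0 0 .001 0;0 0 0 0;0 0 0 0'|sed -n '2p;4p'
python3 -m handwheel '0 0 .001 0;0 0 0 0;0 0 0 0'|sed -n '2p;4p'
```

```text
position: [0.4604, 0.3862, 0.0329]
contact_force: [-0.1, 0.2, -2.5]
position: [0.4604, 0.3862, 0.0329]
contact_force: [-2.4, -1.4, 6.3]
position: [0.4604, 0.3862, 0.0329]
contact_force: [-3.2, -2.6, 12.1]
```

The reference block is seated: hard contact at TCP z = 0.0329, which is 8 mm above its bench grasp height. Releasing, lifting and checking before heading to the mushroom.

```bash
python3 -m handwheel '0 0 -.002 0;0 0 0 0;0 0 0 0;0 0 0 0' .04|sed -n '2p;4p;5p'
python3 -m handwheel '0 0 -.02 0;0 0 -.035 0;0 0 -.04 0;0 0 -.04 0;0 0 -.03 0' .075|sed -n '2p;4p'
python3 -m handwheel '-.04 0 0 0;-.04 0 0 0;-.04 0 0 0;-.04 0 0 0;-.04 0 0 0'|sed -n '2p'
python3 -m handwheel '-.04 0 0 0;-.04 0 0 0;-.04 0 0 0;0 0 0 0'|sed -n '2p'
python3 d.py 466.5 -377.5 190 0; python3 scan.py
python3 - <<'E'
from tr import *
a,K,T=snap("top");b,_,_=snap("scene")
cv2.imwrite("pics/c10.png",np.hstack([cv2.resize(a[130:260,120:250],(400,400)),cv2.resize(b[190:320,330:460],(400,400))]))
E
```

```text
position: [0.4604, 0.3862, 0.0327]
contact_force: [-0.5, 0.3, -0.3]
width: 0.0399
position: [0.4611, 0.3867, 0.2009]
contact_force: [0.9, 0.4, 0.1]
position: [0.4385, 0.1858, 0.1977]
position: [0.4255, 0.0617, 0.1977]
pos [425.5  61.7 197.7] psi -6.5 q6 0.1 delta mm [-431.8   90.1    9.6] turn -0.113 after-turn delta [-439.2   41.     9.6] n 10.6 F [0.8 0.8 0.3] w 74.7
teal [282. 156.] 664.6 -14.3 41.5 18.4 84.0 track [  2.  -33.2]
teal [261. 155.] 670.8 47.0 41.0 18.1 88.5 track [ 1.7 28.4]
teal [241. 154.] 675.3 107.0 38.4 18.1 88.5 track [-0.  88.5]
yellow [146. 229.] 463.0 387.8 76.0 52.6 84.1 track [-240.6  345.7]
lblue [146. 230.] 462.4 385.2 130.4 111.0 83.9 track [-240.8  343. ]
```

View pics/c10.png

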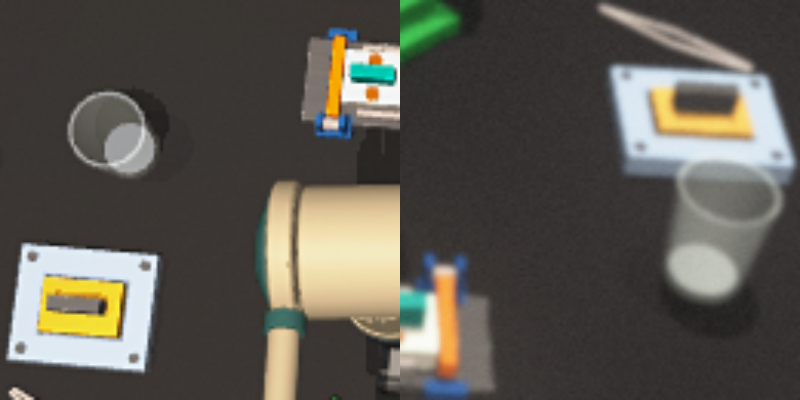

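The block is flat in the pocket (crop (80,305)) and the beaker is standing. Rib spacings are 60.1 and 61.6 mm, so the last carrier may have been dragged back a touch on release. I'll push the row once more with shut fingers before the reset.

```bash
python3 d.py 653.7 -80.3 120 -6
```

```text
pos [426.6  67.8 197.8] psi -6.2 q6 0.1 delta mm [-122.8  241.7   77.7] turn -0.003 after-turn delta [-123.6  241.3   77.7] n 6.8 F [ 0.4 -0.8  0.7] w 74.7
```

```bash
python3 -m handwheel '-.0176 .0345 0 0;-.0176 .0345 0 0;-.0176 .0345 0 0;-.0176 .0345 0 0;-.0176 .0345 0 0' 0|sed -n '2p'
python3 -m handwheel '-.0176 .0345 0 0;-.0176 .0345 0 0;0 0 .04 0;0 0 .04 0;0 0 .04 0'|sed -n '2p'
python3 -m handwheel '0 0 .02 0;0 0 0 0;0 0 0 0;0 0 0 0;0 0 0 0'|sed -n '2p;4p;5p'
python3 d.py 653.7 -80.3 14 -6
```

```text
position: [0.5907, -0.0363, 0.1975]
position: [0.6556, -0.0781, 0.0763]
position: [0.6558, -0.0796, 0.0604]
contact_force: [-0.1, 0.6, 0.1]
width: 0.0001
pos [655.8 -79.6  60.4] psi -6.0 q6 -0.12 delta mm [-0.9 -2.2 46.4] turn -0.0 after-turn delta [-0.9 -2.2 46.4] n 1.1 F [-0.1  0.6  0.1] w 0.1
```

```bash
python3 -m handwheel '0 -.002 .025 0;0 0 .015 0;0 0 0 0;0 0 .006 0;0 0 0 0'|sed -n '2p;4p'
python3 -m handwheel '.01 0 0 0;.008 0 0 0;0 0 0 0;0 0 0 0'|sed -n '2p;4p'
python3 -m handwheel '.004 0 0 0;0 0 0 0;.002 0 0 0;0 0 0 0;0 0 0 0'|sed -n '2p;4p'
python3 -m handwheel '.003 0 0 0;0 0 0 0;0 0 0 0;0 0 0 0'|sed -n '2p;4p'
```

```text
position: [0.6525, -0.08, 0.0129]
contact_force: [-0.1, -0.7, -0.0]
position: [0.654, -0.0611, 0.0126]
contact_force: [-0.1, 0.7, -0.8]
position: [0.6541, -0.056, 0.0119]
contact_force: [0.3, 0.5, -0.2]
position: [0.6545, -0.053, 0.0119]
contact_force: [-0.1, -0.1, 0.4]
```

```bash
python3 -m handwheel '.002 0 0 0;0 0 0 0;.002 0 0 0;0 0 0 0;0 0 0 0'|sed -n '2p;4p'
python3 -m handwheel '.002 0 0 0;0 0 0 0;0 0 0 0;0 0 0 0'|sed -n '2p;4p'
python3 -m handwheel '.002 0 0 0;0 0 0 0;0 0 0 0;0 0 0 0'|sed -n '2p;4p'
```

```text
position: [0.6547, -0.0521, 0.012]
contact_force: [-1.1, -9.5, -0.4]
position: [0.6547, -0.052, 0.012]
contact_force: [-2.5, -13.5, 0.6]
position: [0.6547, -0.0519, 0.0121]
contact_force: [-2.7, -17.5, -0.2]
```

The row is firmly closed, with 17 N and no motion. Backing off and going to the mushroom.

```bash
python3 -m handwheel '-.012 0 0 0;-.01 0 0 0;0 0 -.03 0;0 0 -.04 0;0 0 -.04 0'|sed -n '2p'
python3 -m handwheel '0 0 -.04 0;0 0 -.02 0;0 0 0 0;0 0 0 0' .075|sed -n '2p'
python3 scan.py|grep teal
python3 d.py 466.5 -377.5 190 0
```

```text
position: [0.6519, -0.0665, 0.1217]
position: [0.6537, -0.0666, 0.1836]
teal [282. 157.] 664.6 -13.4 38.1 18.0 83.7 track [  1.8 -32.3]
teal [259. 155.] 672.3 52.8 29.3 21.0 89.1 track [ 2.6 34.3]
teal [240. 154.] 676.7 107.0 40.2 17.7 83.2 track [ 1.3 88.7]
pos [652.6 -66.5 181.6] psi -6.1 q6 -0.1 delta mm [-328.9 -152.1   -8.6] turn -0.106 after-turn delta [-311.  -186.1   -8.6] n 8.7 F [ 1.2  0.4 -0. ] w 55.5
```

```bash
python3 -m handwheel '-.0366 -.0169 0 0;-.0366 -.0169 0 0;-.0366 -.0169 0 0;-.0366 -.0169 0 0;-.0366 -.0169 0 0'|sed -n '2p'
python3 -m handwheel '-.0366 -.0169 0 0;-.0366 -.0169 0 0;-.0366 -.0169 0 0;-.0366 -.0169 0 0;0 0 0 -.106'|sed -n '2p'
python3 -m handwheel '0 0 0 0;0 0 0 0;0 0 0 0;0 0 0 0'|sed -n '2p'
python3 r.py|head -2
python3 d.py 466.5 -377.5 83 0
```

```text
position: [0.5473, -0.2402, 0.1793]
position: [0.4622, -0.3841, 0.1792]
position: [0.4674, -0.3769, 0.1811]
200 218 105 124 262 [236, 245, 246, 246, 246, 246, 245, 247, 247, 245, 238, 213, 174, 158, 152, 148, 147, 144, 123, 97, 75, 63, 59, 50, 49, 53]
200 218 105 125 268 [172, 184, 191, 197, 216, 223, 208, 197, 194, 193, 191, 174, 160, 154, 152, 152, 147, 144, 124, 94, 71, 64, 53, 45, 42, 50]
pos [ 467.5 -377.   181.4] psi 0.1 q6 -0.8 delta mm [-0.6 -0.9 98.4] turn 0.001 after-turn delta [-0.6 -0.9 98.4] n 2.4 F [-0.2  0.2  0.3] w 75.0
```

```bash
python3 -m handwheel '-.0006 -.0009 .035 0;0 0 .03 0;0 0 .02 0;0 0 .01 0;0 0 0 0'|sed -n '2p;4p'
python3 -m handwheel '0 0 .003 0;0 0 0 0;0 0 0 0;0 0 0 0'|sed -n '2p;4p'
python3 -m handwheel '0 0 0 0;0 0 0 0;0 0 0 0;0 0 0 0;0 0 0 0' .02 30|sed -n '2p;4,6p'
```

```text
position: [0.4653, -0.377, 0.0845]
contact_force: [-0.7, -0.3, -0.2]
position: [0.4667, -0.3797, 0.0853]
contact_force: [-1.3, -1.1, 0.9]
position: [0.4663, -0.3793, 0.0843]
contact_force: [0.1, 0.0, 3.2]
width: 0.0452
gripper_force: 32.6
```

```bash
python3 -m handwheel '0 0 0 .1;0 0 0 .1;0 0 0 .1;0 0 0 .1;0 0 0 .1'|sed -n '2,5p'
python3 -m handwheel '0 0 0 .1;0 0 0 .1;0 0 0 .1;0 0 0 .1;0 0 0 .1'|sed -n '2,5p'
python3 -c "from rig import readout;print(readout.get_state()['moment'])"
python3 -m handwheel '0 0 0 .1;0 0 0 .1;0 0 0 .06;0 0 0 .04;0 0 0 0'|sed -n '2,5p'
python3 -c "from rig import readout;print(readout.get_state()['moment'])"
```

```text
position: [0.4655, -0.379, 0.084]
ee_rot: [-0.0, 0.861, 0.508, -0.0]
contact_force: [-1.2, 0.8, 2.6]
width: 0.0448
position: [0.4648, -0.3784, 0.0837]
ee_rot: [-0.001, 0.96, 0.279, -0.001]
contact_force: [-2.5, 1.1, 2.2]
width: 0.0451
[0.17203989 0.28362197 0.04685108]
position: [0.4642, -0.3781, 0.0835]
ee_rot: [-0.001, 0.991, 0.136, -0.002]
contact_force: [-3.8, 1.3, 2.0]
width: 0.0447
[0.29395501 0.58938913 0.82317163]
```

The torque rose sharply (0.05 → 0.82 N m), so the end stop has been reached. A little more turn, then release and look.

```bash
python3 -m handwheel '0 0 0 .05;0 0 0 0;0 0 0 0'|sed -n '3,4p'
python3 -c "from rig import readout;print(readout.get_state()['moment'])"
python3 -m handwheel '0 0 0 0;0 0 0 0;0 0 0 0;0 0 0 0;0 0 0 0' .075|sed -n '4,5p'
python3 -m handwheel '0 0 -.02 0;0 0 -.035 0;0 0 -.04 0;0 0 -.03 0;0 0 0 0'|sed -n '2p'
python3 -m handwheel '.03 0 0 0;.03 0 0 0;.03 0 0 0;.03 0 0 0;.03 0 0 0'|sed -n '2p'
python3 -m handwheel '.03 0 0 0;.03 0 0 0;.03 0 0 0;0 0 0 0;0 0 0 0'|sed -n '1,2p'
python3 - <<'E'
from tr import *
a,K,T=snap("top");b,_,_=snap("scene")
cv2.imwrite("pics/c11.png",np.hstack([cv2.resize(a[120:280,110:450],(560,264)),cv2.resize(a[190:250,380:440],(240,264))]))
E
```

```text
ee_rot: [-0.001, 0.994, 0.112, -0.002]
contact_force: [-5.0, 3.1, 2.1]
[0.47458957 0.75330515 0.97292677]
contact_force: [-0.7, -0.2, 0.2]
width: 0.0746
position: [0.4692, -0.3821, 0.2165]
position: [0.6137, -0.3458, 0.2084]
clock: 60.48
position: [0.7013, -0.3256, 0.207]
```

View pics/c11.png

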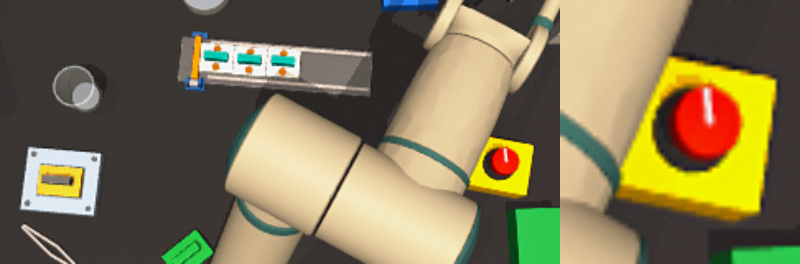

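The white line has turned about 75° clockwise (right crop (707,105)), the row is closed against the flat flag, the block is seated and the beaker is standing. The jar was only passed over at 0.2 m, without contact. Handing in.

```bash
python3 -c "
from rig import ticket,readout
print(readout.get_state()['contact_force']); print(ticket.sign_off())"
```

```text
[-1.34878903  0.32852219 -0.09643088]
the job is handed in; nothing more can be done
None
```

I handed the job in at about 61 s of robot time: the stop was pressed, the flag is flat, all three carriers are in a closed row against it, the brass block is seated and the mushroom is twisted to its end stop; the beaker is standing, and the jar was hidden in the last picture but only passed over well clear.

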